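# Set up the copy camera over a cut lino block

### The job

Get the freshly cut lino block ready to be photographed. First lay it, cut face up, on the plywood registration board, snug in the corner of the two thin strips with its longer side along the longer strip; then stand the camera that is upright on the bench in the slot of the pan-and-tilt stand, right way up, with its lens facing away from the handle. Finally swing and tilt the stand's head until the lens points straight at the middle of the block, and let go of everything; leave the tape roll, the ink tins and the mug where they are.

Things in the scene. Friction and masses are not known exactly. Their poses are not given: they have to be found in the camera images.
- lino_block: cream lino block lying on the bench to the robot's right, 75 (its x) x 64 (its y) x 11 mm (z), a leaf cut in its upper face; 0.06 kg or so. Origin: centre of its underside. Grip it across the 64 mm by its upper 7 mm (the strips of the board stand 3 mm high)
- block_face (a point): the middle of the block's upper, cut face, 11 mm above the origin of the block; same axes
- reg_board: fixed plywood registration board lying on the bench, 170 (x) x 140 (y) x 9 mm; two wooden strips 14 mm wide and 3 mm high on its top, the longer (140 mm) along its x at its -y edge, the shorter (100 mm) along its y at its -x edge. Origin: centre of its underside
- board_corner (a point): the inner corner of the two strips at the board's top, 9 mm above the bench; axes of the board: the block lies at +x, +y of it, so its middle belongs 37.5 mm along x and 32 mm along y (up to 6 mm more is still snug)
- camera: purple compact camera standing upright on the bench (not the one lying at the far back): 57 mm high, 96 wide, 18 thick, round black lens on one big face, screen on the other; 0.135 kg. Origin: on the lens face, 30 mm above its base. Its x points up out of its top, y along its width, z from lens face to screen (body from z = 2.5 to 21 mm, y = -46.5 to 49 mm)
- camera_lens (a point): centre of the lens, on the lens face, 13 mm along the camera's y from its origin; axes of the camera. The lens looks along -z
- stand: fixed pan-and-tilt stand: dark round base 116 mm across, short column, black swivelling yoke, and a tilting head with a slot for the camera and a handle to the rear. Origin: centre of the base's underside, on the vertical swivel axis. Its x is where the head looks at swivel 0
- swivel (a joint): swivel of the head about the vertical, rad; 0 looks along the stand's x, positive turns left (counter-clockwise from above); -1.2 to 1.2. Stiff with friction (0.22 N m): it stays where it is left
- tilt_head (a joint): tilt of the head, rad; 0 level, positive looks down (the handle rises); -0.35 to 1.0. Stiff with friction (0.30 N m): it stays where it is left
- tilt_axis (a point): on the horizontal tilt axis, 95 mm above the bench, straight above the stand's origin; axes of the yoke: x forward, y the tilt axis, z up
- slot_floor (a point): centre of the slot's floor, 19 mm above the tilt axis; axes of the head: x forward, y along the slot, z up. Slot 20.5 mm wide, 106 mm long inside, between four posts 44 mm high (14 mm wide, 44 mm either side of the middle) and end stops of 21 mm, all flared at the top; a rail 11 mm high closes the rear. The camera has about 4 degrees of play and leans forward as the head tips
- handle_grip (a point): middle of the black ribbed grip of the handle, on its axis: 20 mm thick, 90 mm long, 145 mm behind the tilt axis; axes of the head. The handle runs straight to the rear (-x) and falls 10 degrees (0.175 rad) below the head's -x
- masking_tape: roll of masking tape, 100 mm across and 25 mm high, lying near the front edge; leave it alone. Origin: centre of its underside
- ink_tin_0: ink tin with a red lid, 66 mm across and 42 mm high, beyond the block; leave it alone. Origin: centre of its underside
- ink_tin_1: ink tin with a grey lid, 66 mm across and 42 mm high, beyond the red-lidded one; leave it alone. Origin: centre of its underside
- tea_mug: orange mug, 101 mm high, far to the left; leave it alone. Origin: centre of its underside
Not all that is in view belongs to the job. What is meant by the lino_block is not blue, and is the smaller of those in its own colour.

How it is judged (in metres and radians):
On the way, in this order (a step that is already met when the one before it is completed fails the run):
1. the lino block lies flat, cut face up, in the corner of the strips, and is let go (x of block_face in the frame of board_corner between 0.034 and 0.0435 m and y of block_face in the frame of board_corner between 0.0285 and 0.038 m and z of block_face in the frame of board_corner between 0.008 and 0.0135 m and angle between the x axis of lino_block and the x axis of reg_board, either way round below 0.12 rad and angle between lino_block's own z axis and vertical below 0.12 rad and contact force between the fingers and lino_block below 0.2 N), for 0.2 s.
2. the camera stands in the slot, right way up, lens facing away from the handle, and is let go (z of camera in the frame of slot_floor between 0.025 and 0.036 m and y of camera in the frame of slot_floor between -0.009 and 0.009 m and x of camera_lens in the frame of slot_floor between 0.004 and 0.022 m and angle between the x axis of camera and the z axis of slot_floor, either way round below 0.2 rad and angle between camera's own x axis and vertical below 1 rad and contact force between the fingers and camera below 0.2 N), for 0.2 s.
At the end, for the whole second after the job is handed in: block flat, cut face up, long side along the long strip within 7 degrees, within 6 mm of both strips; camera upright in the slot, lens facing away from the handle; lens axis passes within 25 mm (along camera's x and y) of the middle of the block's face; both at rest (x of block_face in the frame of board_corner between 0.034 and 0.0435 m and y of block_face in the frame of board_corner between 0.0285 and 0.038 m and z of block_face in the frame of board_corner between 0.008 and 0.0135 m and angle between the x axis of lino_block and the x axis of reg_board, either way round below 0.12 rad and angle between lino_block's own z axis and vertical below 0.12 rad and z of camera in the frame of slot_floor between 0.025 and 0.036 m and y of camera in the frame of slot_floor between -0.009 and 0.009 m and x of camera_lens in the frame of slot_floor between 0.004 and 0.022 m and angle between the x axis of camera and the z axis of slot_floor, either way round below 0.2 rad and angle between camera's own x axis and vertical below 1 rad and x of block_face in the frame of camera_lens between -0.025 and 0.025 m and y of block_face in the frame of camera_lens between -0.025 and 0.025 m and z of block_face in the frame of camera_lens below -0.1 m and linear speed of each of camera, lino_block below 0.02 m/s and angular speed of camera below 0.1 rad/s); the robot touches nothing.
It fails at once if the tape roll is shifted by more than 3 cm (distance of masking_tape from where it was at the start of the episode above 0.03 m).
It fails at once if the red-lidded ink tin is shifted by more than 3 cm (distance of ink_tin_0 from where it was at the start of the episode above 0.03 m).
It fails at once if the grey-lidded ink tin is shifted by more than 3 cm (distance of ink_tin_1 from where it was at the start of the episode above 0.03 m).
It fails at once if the mug is shifted by more than 3 cm (distance of tea_mug from where it was at the start of the episode above 0.03 m).
It also fails if it takes over 72 s, if anything falls off the work surface, if the arm or the gripper's body presses on something with over 40 N, if the wrist force passes 120 N, or if a joint passes its speed limit or range.

### The arm

A 6-joint arm with a two-finger parallel gripper is mounted at the origin on a cart in front of the work surface, level with it; the furniture and walls round the work are solid. World frame = base frame: x ahead of the robot, y to its left, z up, the work surface at z = 0. Lengths are in m, angles in degrees, forces in N, time in s.
With the tool pointing down it reaches from about 0.4 to 0.825 m from the base axis. Payload 7 kg.
Tool frame: the origin (TCP) lies between the finger pads; the fingertips stand 22 mm ahead of it and the grasp point (between the pads) lies 3 mm ahead of it; z points along the fingers, y is the line along which they close (so a half turn about z gives the same grasp; the last joint's range is limited). The gripper opens to 88 mm and grips with 3 to 60 N. Pads are 19 mm wide; open, the fingers measure 130 mm over their backs; the gripper's body (78 mm by 193 mm) begins 47 mm behind the grasp point.
Start: joints at [83.6, 20.546, 0.682, 0, -70.136, -16.507], TCP at [0.263, 0.622, 0.249] pointing down, gripper open.
Joint ranges: [-176.03, 176.03], [-82.01, 121.73], [-58.28, 71.71], [-173.87, 95.51], [-174.79, -0.11], [-173.66, 173.66]. Speed limits (degrees/s): [136.94, 136.94, 172.46, 180, 180, 180].

### API

Orientations are given as [roll, pitch, yaw] about the fixed x, y, z axes, in that order (R = Rz(yaw) Ry(pitch) Rx(roll)).
In Python, from plant import ctrl gives the robot as it stands.
- The arm moves only by the tool apply_moves, never from a script. Its argument "targets" is a list of rows, each an object with "travel": the shift along the tool's x, y, z in mm, a list of three; "roll": the turn about the tool's z in degrees; "jaw": the finger opening in mm, from 0 to 87.6. In form: [{"travel": [tx, ty, tz], "roll": roll, "jaw": jaw}, ...]. A call has 1 to 10 rows; each row shifts and turns the commanded pose from where the row before left it, along the tool's axes as they then stand; what a row does not reach is not made up. A row lasts 1/10 s, in which the tool goes at most 50 mm and 8.59 degrees, less where a joint would pass 70% of its speed; a pose out of reach is approached as far as the arm can. A call with a gripper value outside its range is refused whole. The fingers move at their own pace and stop on an object; the grip force is fixed at half the most. Time passes only in rows, so rows that do not move let the fingers close. It gives the time, the measured TCP pose, the force, the opening and the grip force at its end, in the units of the state.
- ctrl.get_obs(): the state, without advancing time (a new reading comes with each control period).
- ctrl.snapshot(name): name is "scene" or "top" or "wrist"; returns the picture (420x560x3 uint8, red, green, blue); there is no depth.
- ctrl.calibration(name): a dict with "K" (3x3 intrinsics, pixels), "extrinsics" (4x4, takes a point from camera to world coordinates); the wrist camera has in their place "hand_eye" (4x4, takes a point from camera to tool coordinates, whose origin is the TCP and whose axes are the flange's). Camera axes: x right, y down, z forward; pixel columns grow to the right and rows downward; lengths in m; the calibration is good to about 2 mm. The wrist camera is an equidistant fisheye: a pixel r from the principal point sees the ray r / f radians off the axis. A picture is of the moment at which its call begins: read the wrist's pose just before it. calibration takes no time and is no camera call.
- ctrl.close_job(): hands the job in; it is judged then, once.
The state is a dict: "clock": time; "joint_pos": joint angles; "qvel": joint speeds; "tau": joint torques, N m; "tool_pos": TCP position; "orientation": TCP orientation; "force": force on the tool from outside, world axes, zero at the start; "moment": the same for the moment, N m; "opening": finger opening in m; "gripper_force": force on a finger pad.
Only numpy, scipy, OpenCV 4.12 (cv2) and the standard library are available. Lean on these libraries where they do the work, as an engineer would, in place of code of your own. Each camera call takes 0.05 s, during which the arm holds its last target. There are 200 camera calls.

## Working session

There is one attempt and no reset: what is moved stays moved. The work goes in short steps, Python scripts to look and compute and a tool call to move; the robot and the scene stay as the last step left them, time stands still between calls to the robot, and variables do not carry over. Pictures are saved under pics/ and viewed, at most 10 in all, crops included, and the job is handed in when it is done.

Besides the shell and the picture viewer there is one more tool, called after ">>>" in YAML: its name, and indented under it one key for each argument. apply_moves: Moves the arm, as the interface text tells. Its arguments: {"type":"object","properties":{"targets":{"type":"array","items":{"type":"object","properties":{"travel":{"type":"array","items":{"type":"number"}},"roll":{"type":"number"},"jaw":{"type":"number"}}}}},"required":["targets"]}

```bash
mkdir -p pics; ls; python3 - <<'E'
from plant import ctrl
import cv2, numpy as np
np.set_printoptions(precision=4,suppress=True)
for n in ("scene","top"):
    cv2.imwrite(f"pics/{n}0.png",cv2.resize(ctrl.snapshot(n)[:,:,::-1],(800,600),interpolation=cv2.INTER_CUBIC))
    c=ctrl.calibration(n);print(n,c["K"],c["extrinsics"])
c=ctrl.calibration("wrist");print(c)
print(ctrl.get_obs())
E
```

```text
pics
scene [[434.0222   0.     280.6084]
 [  0.     434.0222 218.1897]
 [  0.       0.       1.    ]] [[ 0.8708 -0.2373  0.4306 -0.0123]
 [-0.4913 -0.4514  0.7449 -1.0076]
 [ 0.0176 -0.8602 -0.5096  0.7999]
 [ 0.      0.      0.      1.    ]]
top [[443.7023   0.     279.6358]
 [  0.     443.7023 207.4578]
 [  0.       0.       1.    ]] [[ 0.0044 -0.9978  0.0665  0.4815]
 [-1.     -0.0042  0.0032  0.0223]
 [-0.0029 -0.0665 -0.9978  1.5875]
 [ 0.      0.      0.      1.    ]]
{'K': array([[325.1923,   0.    , 280.7251],
       [  0.    , 325.1923, 208.0326],
       [  0.    ,   0.    ,   1.    ]]), 'hand_eye': array([[ 0.001 , -0.9566, -0.2913,  0.0794],
       [ 1.    ,  0.0009,  0.0006, -0.0007],
       [-0.0003, -0.2913,  0.9566, -0.1368],
       [ 0.    ,  0.    ,  0.    ,  1.    ]])}
{'clock': 0.1, 'joint_pos': array([ 83.6009,  20.5863,   0.639 ,  -0.0192, -70.1351, -16.5081]), 'qvel': array([-0.0451, -0.0612,  0.1152,  0.031 , -0.026 , -0.0068]), 'tau': array([ -0.0021, -58.4165,  29.3751,   7.0155,   0.0101,  -0.0001]), 'tool_pos': array([0.2626, 0.6214, 0.2477]), 'orientation': array([179.9159,  -0.0062, -22.9137]), 'force': array([-0.449 , -0.1579, -1.1155]), 'moment': array([-0.0029, -0.0623,  0.0238]), 'gripper_force': 0.0, 'opening': 0.08752236633899342}
```

View pics/scene0.png

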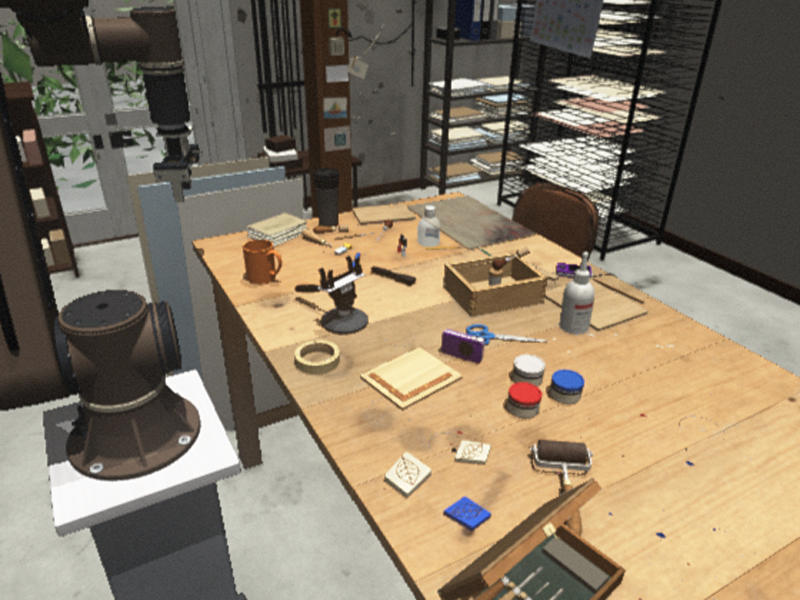

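View pics/top0.png

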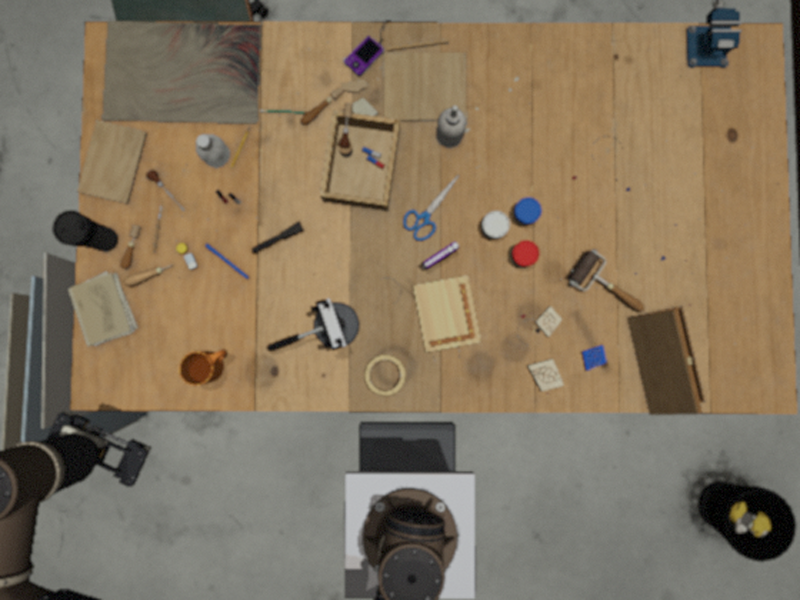

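```bash
cat > h.py <<'E'
from plant import ctrl
import cv2, numpy as np
from scipy.spatial.transform import Rotation as Ro
np.set_printoptions(precision=4,suppress=True)
def pose():
    o=ctrl.get_obs();T=np.eye(4);T[:3,:3]=Ro.from_euler('xyz',o["orientation"],degrees=True).as_matrix();T[:3,3]=o["tool_pos"];return T
def snap(n,name):
    "saves the picture and the camera's world pose"
    T=pose() if n=="wrist" else None
    im=ctrl.snapshot(n)[:,:,::-1].copy();c=ctrl.calibration(n)
    E=T@c["hand_eye"] if n=="wrist" else c["extrinsics"]
    np.savez(f"pics/{name}.npz",im=im,K=c["K"],E=E,fish=n=="wrist");return im
def load(name): return np.load(f"pics/{name}.npz")
def rays(d,uv):
    uv=np.atleast_2d(np.array(uv,float));K=d["K"];p=(uv-K[:2,2])/K[0,0]
    if d["fish"]:
        r=np.linalg.norm(p,axis=1,keepdims=True);r=np.maximum(r,1e-9);v=np.c_[p/r*np.sin(r),np.cos(r)]
    else: v=np.c_[p,np.ones(len(p))]
    return v@d["E"][:3,:3].T, d["E"][:3,3]
def onz(d,uv,z):
    v,o=rays(d,uv);return o+v*((z-o[2])/v[:,2])[:,None]
def proj(d,P):
    P=np.atleast_2d(np.array(P,float));q=(P-d["E"][:3,3])@d["E"][:3,:3];K=d["K"]
    if d["fish"]:
        r=np.linalg.norm(q[:,:2],axis=1,keepdims=True);p=q[:,:2]/r*np.arctan2(r,q[:,2:])
    else: p=q[:,:2]/q[:,2:]
    return p*K[0,0]+K[:2,2]
def tri(d1,u1,d2,u2):
    v,a=rays(d1,u1);w,b=rays(d2,u2);v=v[0]/np.linalg.norm(v[0]);w=w[0]/np.linalg.norm(w[0])
    s=np.linalg.lstsq(np.c_[v,-w],b-a,rcond=None)[0];p,q=a+s[0]*v,b+s[1]*w;return (p+q)/2,np.linalg.norm(p-q)
E
python3 - <<'E'
from h import *
snap("top","top1");d=load("top1")
s=.7
for n,u,z in [("block",(548,320),.011),("bigblock",(546,374),.011),("board mid",(447,313),.009),("corner",(470,343),.009),("cam",(440,255),.057),("base",(337,325),.01),("slot",(329,325),.13),("handle",(285,341),.08),("tape",(385,375),.02),("red",(525,253),.042),("mug",(205,368),.1)]:
    print(n,onz(d,np.array(u)*s,z))
E
```

```text
block [[ 0.5293 -0.3419  0.011 ]]
bigblock [[ 0.3959 -0.3355  0.011 ]]
board mid [[ 0.5457 -0.0912  0.009 ]]
corner [[ 0.4714 -0.1482  0.009 ]]
cam [[ 0.6847 -0.0708  0.057 ]]
base [[0.5146 0.1825 0.01  ]]
slot [[0.512  0.1887 0.13  ]]
handle [[0.4747 0.2984 0.08  ]]
tape [[0.3921 0.0621 0.02  ]]
red [[ 0.6924 -0.2802  0.042 ]]
mug [[0.411  0.4807 0.1   ]]
```

>>> apply_moves:
  targets:
    - {"travel":[36,30,0],"roll":0,"jaw":87}
    - {"travel":[36,30,0],"roll":0,"jaw":87}
    - {"travel":[36,30,0],"roll":0,"jaw":87}
    - {"travel":[36,30,0],"roll":0,"jaw":87}
    - {"travel":[36,30,0],"roll":0,"jaw":87}
    - {"travel":[36,30,0],"roll":0,"jaw":87}
    - {"travel":[36,30,0],"roll":0,"jaw":87}
    - {"travel":[36,30,0],"roll":0,"jaw":87}
    - {"travel":[31,27,0],"roll":0,"jaw":87}
    - {"travel":[0,0,0],"roll":0,"jaw":87}

```text
clock: 1.15
tool_pos: [0.4536, 0.2478, 0.2485]
orientation: [180.0, 0.0, -23.1]
force: [-1.0, 0.2, 0.4]
opening: 0.0869
gripper_force: 0.0
```

```bash
python3 - <<'E'
from h import *
im=snap("wrist","w1");cv2.imwrite("pics/w1.png",cv2.resize(im,(800,600),interpolation=cv2.INTER_CUBIC));print(pose())
E
```

```text
[[ 0.9197 -0.3926 -0.0001  0.4533]
 [-0.3926 -0.9197 -0.      0.2495]
 [-0.0001  0.0001 -1.      0.2486]
 [ 0.      0.      0.      1.    ]]
```

View pics/w1.png

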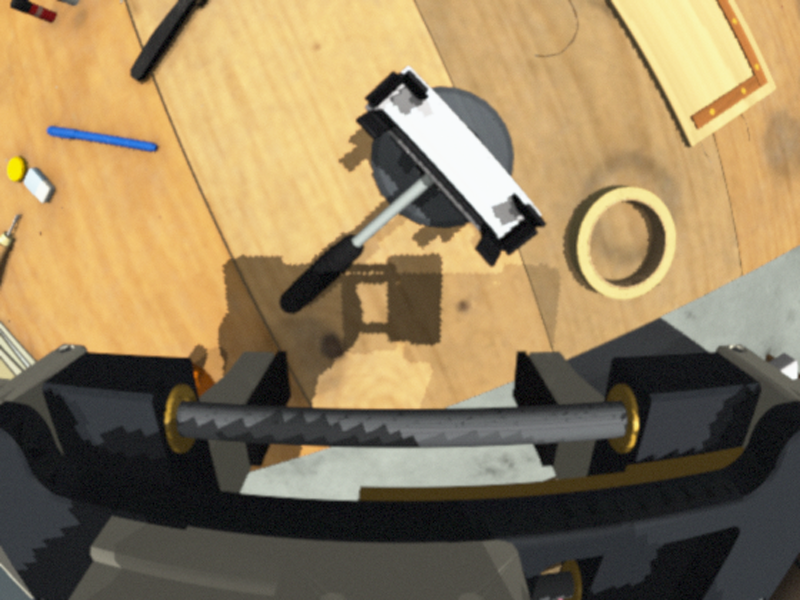

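>>> apply_moves:
  targets:
    - {"travel":[36,34,0],"roll":0,"jaw":87}
    - {"travel":[36,34,0],"roll":0,"jaw":87}
    - {"travel":[36,34,0],"roll":0,"jaw":87}
    - {"travel":[36,34,0],"roll":0,"jaw":87}
    - {"travel":[36,34,0],"roll":0,"jaw":87}
    - {"travel":[0,0,0],"roll":0,"jaw":87}
    - {"travel":[0,0,0],"roll":0,"jaw":87}

```text
clock: 1.9
tool_pos: [0.5525, 0.0246, 0.248]
orientation: [180.0, 0.0, -23.0]
force: [-0.3, 1.3, -0.2]
opening: 0.0871
gripper_force: 0.0
```

```bash
python3 - <<'E'
from h import *
im=snap("wrist","w2");cv2.imwrite("pics/w2.png",cv2.resize(im,(800,600),interpolation=cv2.INTER_CUBIC));print(pose())
E
```

```text
[[ 0.921  -0.3897 -0.0007  0.5522]
 [-0.3897 -0.921   0.      0.0255]
 [-0.0006  0.0002 -1.      0.2482]
 [ 0.      0.      0.      1.    ]]
```

View pics/w2.png

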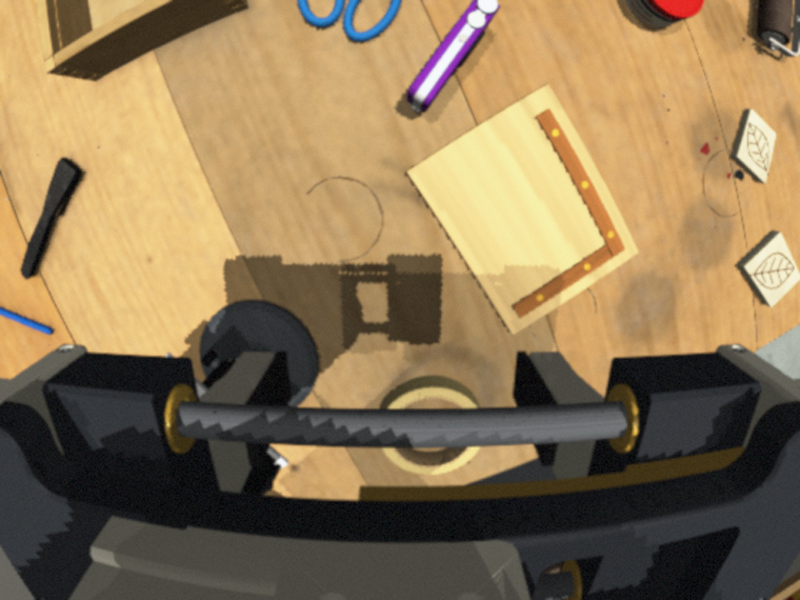

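>>> apply_moves:
  targets:
    - {"travel":[7,45,0],"roll":0,"jaw":87}
    - {"travel":[7,45,0],"roll":0,"jaw":87}
    - {"travel":[7,45,0],"roll":0,"jaw":87}
    - {"travel":[7,45,0],"roll":0,"jaw":87}
    - {"travel":[7,45,0],"roll":0,"jaw":87}
    - {"travel":[7,45,0],"roll":0,"jaw":87}
    - {"travel":[7,45,20],"roll":0,"jaw":87}
    - {"travel":[7,45,20],"roll":0,"jaw":87}
    - {"travel":[0,0,20],"roll":0,"jaw":87}
    - {"travel":[0,0,0],"roll":0,"jaw":87}

```text
clock: 2.95
tool_pos: [0.4625, -0.3272, 0.1858]
orientation: [-180.0, 0.3, -22.9]
force: [-0.7, 0.1, 0.1]
opening: 0.087
gripper_force: 0.0
```

```bash
python3 - <<'E'
from h import *
im=snap("wrist","w3");cv2.imwrite("pics/w3.png",cv2.resize(im,(800,600),interpolation=cv2.INTER_CUBIC));print(pose())
E
```

```text
[[ 0.9216 -0.3882 -0.0025  0.4636]
 [-0.3882 -0.9216  0.0009 -0.3271]
 [-0.0027  0.0001 -1.      0.1877]
 [ 0.      0.      0.      1.    ]]
```

View pics/w3.png

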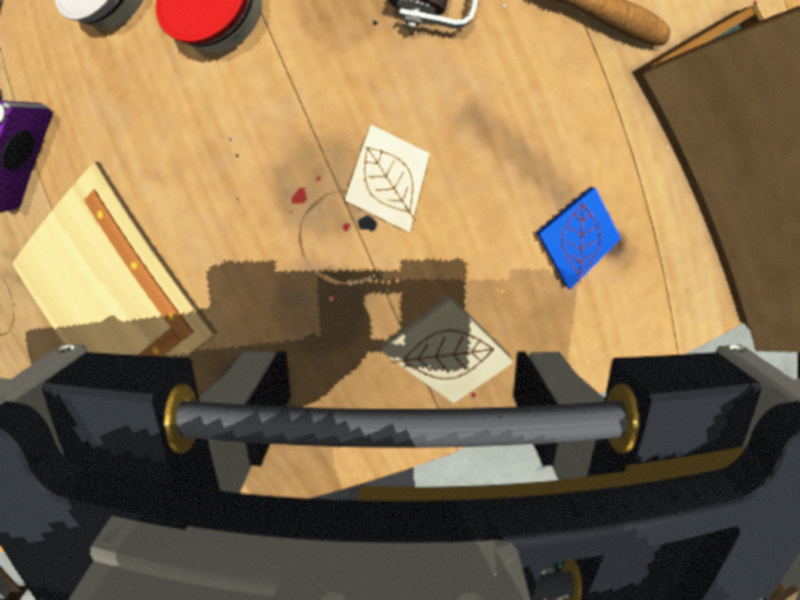

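```bash
python3 - <<'E'
from h import *
def quad(m):
    cs=cv2.findContours(m,0,2)[0];return sorted(cs,key=cv2.contourArea)[::-1]
d=load("w3");im=d["im"];hsv=cv2.cvtColor(im,cv2.COLOR_BGR2HSV)
m=cv2.inRange(hsv,(10,5,160),(40,75,255));m[:,:230]=0;m[:80]=0;m[175:]=0;m[:,320:]=0
m=cv2.morphologyEx(m,cv2.MORPH_CLOSE,np.ones((5,5)))
c=quad(m)[0];W=onz(d,c[:,0],.011)
r=cv2.minAreaRect((W[:,:2]*1000).astype(np.float32));print("block",cv2.contourArea(c),r); B=cv2.boxPoints(r);print(B)
ap=cv2.approxPolyDP(c,6,True)[:,0];P=onz(d,ap,.011);print(ap*1/.7,P,np.linalg.norm(np.diff(np.r_[P,P[:1]],axis=0),axis=1))
d=load("w2");im=d["im"];hsv=cv2.cvtColor(im,cv2.COLOR_BGR2HSV)
m=cv2.inRange(hsv,(5,140,80),(14,255,210));m[:60]=0;m[:,:340]=0;m[240:]=0;m[:,450:]=0
m=cv2.morphologyEx(m,cv2.MORPH_CLOSE,np.ones((5,5)))
c=quad(m)[0];print("strips",cv2.contourArea(c));ap=cv2.approxPolyDP(c,4,True)[:,0]
P=onz(d,ap,.012);print(np.c_[ap/.7,P])
m=cv2.inRange(hsv,(20,50,170),(35,140,255));
m2=cv2.inRange(hsv,(125,80,40),(160,255,255));m2[100:]=0
for c in quad(m2)[:2]: print("cam",cv2.contourArea(c),cv2.boundingRect(c),cv2.minAreaRect((onz(d,c[:,0],.057)[:,:2]*1000).astype(np.float32)))
E
```

```text
block 2621.0 ((526.9876708984375, -345.4649353027344), (48.58527374267578, 59.14757537841797), 47.226627349853516)
[[ 488.782  -343.2133]
 [ 532.199  -383.3804]
 [ 565.1933 -347.7166]
 [ 521.7763 -307.5495]]
[[370.     125.7143]
 [344.2857 198.5714]
 [408.5714 230.    ]
 [427.1429 152.8571]] [[ 0.5642 -0.3474  0.011 ]
 [ 0.5262 -0.3122  0.011 ]
 [ 0.4894 -0.3435  0.011 ]
 [ 0.5328 -0.3749  0.011 ]] [0.0518 0.0483 0.0536 0.0418]
strips 1207.0
[[547.1429 110.       0.6209  -0.1328   0.012 ]
 [537.1429 117.1429   0.6182  -0.1223   0.012 ]
 [605.7143 244.2857   0.4958  -0.1444   0.012 ]
 [514.2857 304.2857   0.4771  -0.0489   0.012 ]
 [520.     315.7143   0.4652  -0.0503   0.012 ]
 [538.5714 302.8571   0.4697  -0.0696   0.012 ]
 [535.7143 292.8571   0.4794  -0.07     0.012 ]
 [550.     297.1429   0.4705  -0.0809   0.012 ]
 [620.     250.       0.4857  -0.1563   0.012 ]
 [605.7143 237.1429   0.5019  -0.1463   0.012 ]
 [607.1429 217.1429   0.5181  -0.1529   0.012 ]
 [590.     190.       0.5458  -0.145    0.012 ]
 [580.     187.1429   0.5512  -0.1371   0.012 ]
 [562.8571 138.5714   0.5944  -0.1369   0.012 ]
 [550.     135.7143   0.6003  -0.127    0.012 ]
 [555.7143 124.2857   0.6075  -0.1353   0.012 ]]
cam 371.5 (285, 0, 49, 72) ((689.24462890625, -63.72369384765625), (6.511378765106201, 90.63811492919922), 34.07710266113281)
cam 334.0 (295, 9, 51, 69) ((677.6937866210938, -70.68404388427734), (5.742342948913574, 89.68788146972656), 33.18094253540039)
```

```bash
python3 - <<'E'
from h import *
d=load("w3")
for n,q in [("small",[(371,126),(429,152),(411,231),(346,201)]),("big",[(450,298),(511,355),(457,402),(385,350)]),("blue",[(594,188),(621,238),(571,288),(539,237)])]:
    P=onz(d,np.array(q)*.7,.011);print(n,P[:,:2],np.linalg.norm(np.diff(np.r_[P,P[:1]],axis=0),axis=1))
d=load("w2")
for n,q in [("small",[(752,110),(775,128),(765,182),(735,152)]),("big",[(772,232),(798,268),(775,306),(739,268)])]:
    P=onz(d,np.array(q)*.7,.011);print(n,P[:,:2],np.linalg.norm(np.diff(np.r_[P,P[:1]],axis=0),axis=1))
d=load("top1")
for n,q in [("small",[(550,307),(562,319),(549,335),(535,323)]),("big",[(527,365),(555,360),(564,385),(538,391)])]:
    P=onz(d,np.array(q)*.7,.011);print(n,P[:,:2],np.linalg.norm(np.diff(np.r_[P,P[:1]],axis=0),axis=1))
E
```

```text
small [[ 0.5638 -0.3479]
 [ 0.5328 -0.3763]
 [ 0.4882 -0.3447]
 [ 0.5242 -0.3126]] [0.042  0.0547 0.0483 0.0531]
big [[ 0.4337 -0.3519]
 [ 0.3739 -0.3785]
 [ 0.3527 -0.3272]
 [ 0.415  -0.2938]] [0.0654 0.0555 0.0706 0.061 ]
blue [[ 0.469  -0.4768]
 [ 0.4268 -0.4863]
 [ 0.4059 -0.4373]
 [ 0.4507 -0.4261]] [0.0432 0.0533 0.0462 0.0539]
small [[ 0.5627 -0.35  ]
 [ 0.5377 -0.3776]
 [ 0.4894 -0.3446]
 [ 0.5297 -0.3116]] [0.0373 0.0585 0.052  0.0506]
big [[ 0.4358 -0.3425]
 [ 0.3805 -0.3787]
 [ 0.3514 -0.3349]
 [ 0.416  -0.2873]] [0.0661 0.0525 0.0803 0.0586]
small [[ 0.5616 -0.3473]
 [ 0.5319 -0.3767]
 [ 0.4921 -0.344 ]
 [ 0.5217 -0.3096]] [0.0418 0.0516 0.0454 0.0549]
big [[ 0.4178 -0.2888]
 [ 0.4304 -0.3581]
 [ 0.3691 -0.3796]
 [ 0.3541 -0.3153]] [0.0705 0.065  0.066  0.069 ]
```

>>> apply_moves:
  targets:
    - {"travel":[-40,4,0],"roll":0,"jaw":87}
    - {"travel":[-40,4,0],"roll":0,"jaw":87}
    - {"travel":[-20,3,0],"roll":0,"jaw":87}
    - {"travel":[0,0,0],"roll":0,"jaw":87}
    - {"travel":[0,0,0],"roll":0,"jaw":87}

```text
clock: 3.5
tool_pos: [0.3689, -0.2987, 0.1905]
orientation: [-180.0, -0.2, -22.7]
force: [-0.2, 1.1, 0.9]
opening: 0.0871
gripper_force: 0.0
```

```bash
python3 - <<'E'
from h import *
im=snap("wrist","w4");d=load("w4");print(pose()[:3,3])
lab=cv2.cvtColor(im,cv2.COLOR_BGR2LAB);hsv=cv2.cvtColor(im,cv2.COLOR_BGR2HSV)
s0=proj(d,[(.526,-.345,.011),(.395,-.336,.011)]);print(s0)
m=cv2.inRange(hsv,(8,0,130),(45,95,255));m=cv2.morphologyEx(m,cv2.MORPH_CLOSE,np.ones((7,7)))
for c in cv2.findContours(m,0,2)[0]:
    if cv2.contourArea(c)>1200:
        r=cv2.minAreaRect((onz(d,c[:,0],.011)[:,:2]*1000).astype(np.float32));print(cv2.contourArea(c),cv2.boundingRect(c),r)
vis=im.copy();vis[m>0]=vis[m>0]//2
cv2.imwrite("pics/w4.png",np.hstack([im[60:320,150:450],vis[60:320,150:450]]))
E
```

```text
[ 0.3692 -0.299   0.1901]
[[262.579   29.0826]
 [306.0838 154.5901]]
2234.0 (287, 311, 101, 30) ((188.73611450195312, -299.856689453125), (126.40581512451172, 42.63930130004883), 67.193603515625)
12560.5 (297, 168, 263, 118) ((251.12237548828125, -483.9231262207031), (399.1398620605469, 137.76564025878906), 67.5734634399414)
4252.0 (255, 112, 100, 83) ((393.10272216796875, -334.6832275390625), (78.64337921142578, 64.02937316894531), 22.738025665283203)
11796.5 (0, 37, 132, 177) ((545.63525390625, -89.47367095947266), (169.1149444580078, 140.0234832763672), 11.183427810668945)
2448.0 (231, 0, 59, 65) ((527.1437377929688, -344.8450927734375), (49.148685455322266, 61.745155334472656), 49.015869140625)
```

View pics/w4.png

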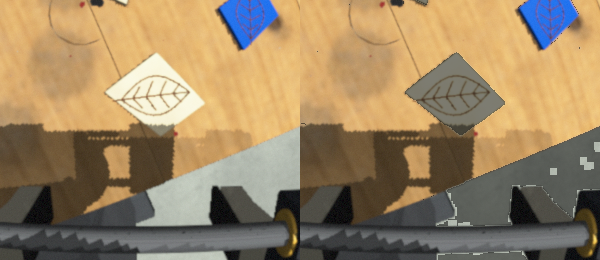

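>>> apply_moves:
  targets:
    - {"travel":[0,0,0],"roll":-7.6,"jaw":87.5}
    - {"travel":[0,0,0],"roll":-7.6,"jaw":87.5}
    - {"travel":[0,0,0],"roll":-7.6,"jaw":87.5}
    - {"travel":[0,0,0],"roll":-7.6,"jaw":87.5}
    - {"travel":[0,0,0],"roll":-7.6,"jaw":87.5}
    - {"travel":[0,0,0],"roll":-7.6,"jaw":87.5}
    - {"travel":[8,42,0],"roll":0,"jaw":87.5}
    - {"travel":[0,0,50],"roll":0,"jaw":87.5}
    - {"travel":[0,0,40],"roll":0,"jaw":87.5}
    - {"travel":[0,0,0],"roll":0,"jaw":87.5}

```text
clock: 4.55
tool_pos: [0.3888, -0.3338, 0.0939]
orientation: [-179.6, 0.4, 22.7]
force: [-1.2, -0.3, 0.6]
opening: 0.0875
gripper_force: 0.0
```

```bash
python3 - <<'E'
from h import *
o=ctrl.get_obs();print(o["joint_pos"])
F=[]
for i in range(6):
    im=snap("wrist","w5");F.append(ctrl.get_obs()["force"])
print(pose()[:3,3],np.mean(F,0),np.std(F,0))
d=load("w4")
# board + strips seen in w4
cv2.imwrite("pics/w5.png",cv2.resize(im[:,:],(800,600)))
E
```

```text
[-18.7028  14.7905 -30.6518  -0.0748 -45.0956 131.434 ]
[ 0.3925 -0.3357  0.1008] [ 0.3485 -0.2138  0.2083] [0.3276 0.4198 0.8923]
```

View pics/w5.png

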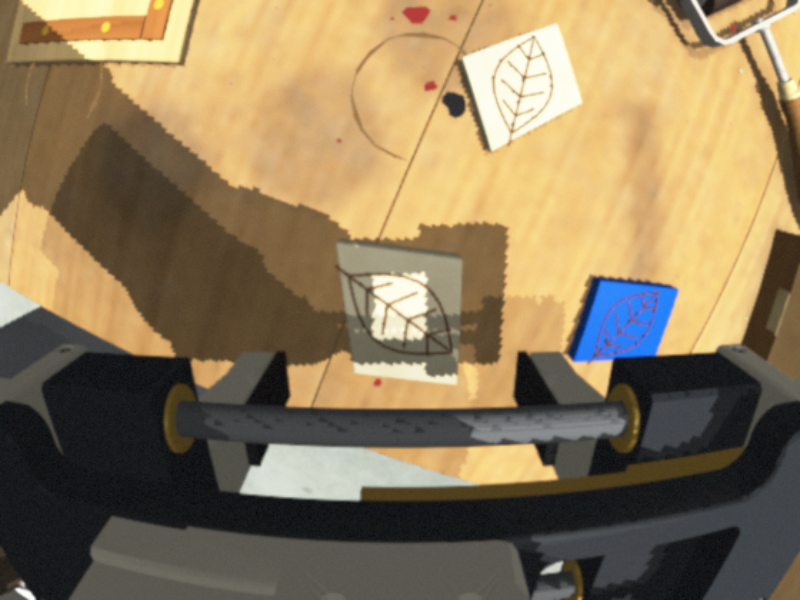

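```bash
python3 - <<'E'
from h import *
d=load("w5")
for n,q in [("big",[(338,243),(462,255),(457,384),(356,374)]),("small",[(462,57),(559,25),(581,102),(489,150)]),("blue",[(595,278),(677,291),(654,357),(572,358)])]:
    P=onz(d,np.array(q)*.7,.011);e=np.diff(np.r_[P,P[:1]],axis=0)
    print(n,P[:,:2],P.mean(0),np.linalg.norm(e,axis=1),np.degrees(np.arctan2(e[:,1],e[:,0])))
E
```

```text
big [[ 0.4168 -0.2919]
 [ 0.4351 -0.3514]
 [ 0.3688 -0.3795]
 [ 0.3532 -0.3261]] [ 0.3935 -0.3372  0.011 ] [0.0622 0.072  0.0557 0.0721] [ -72.8672 -156.9664  106.2674   28.2883]
small [[ 0.5257 -0.312 ]
 [ 0.5649 -0.3495]
 [ 0.5325 -0.3755]
 [ 0.4884 -0.3422]] [ 0.5279 -0.3448  0.011 ] [0.0543 0.0415 0.0552 0.048 ] [ -43.7558 -141.3212  142.9781   39.0188]
blue [[ 0.4531 -0.4235]
 [ 0.4682 -0.4776]
 [ 0.427  -0.4858]
 [ 0.4072 -0.4342]] [ 0.4389 -0.4553  0.011 ] [0.0562 0.042  0.0553 0.0471] [ -74.4022 -168.6839  111.0125   13.1584]
```

>>> apply_moves:
  targets:
    - {"travel":[0,0,35],"roll":0,"jaw":87.5}
    - {"travel":[0,0,27],"roll":0,"jaw":87.5}
    - {"travel":[0,0,10],"roll":0,"jaw":87.5}
    - {"travel":[0,0,0],"roll":0,"jaw":87.5}
    - {"travel":[0,0,1],"roll":0,"jaw":55}
    - {"travel":[0,0,0],"roll":0,"jaw":55}
    - {"travel":[0,0,0],"roll":0,"jaw":55}
    - {"travel":[0,0,0],"roll":0,"jaw":55}
    - {"travel":[0,0,0],"roll":0,"jaw":55}
    - {"travel":[0,0,0],"roll":0,"jaw":55}

```text
clock: 5.85
tool_pos: [0.3916, -0.3356, 0.0263]
orientation: [179.9, -0.0, 22.7]
force: [-1.7, -0.0, 6.9]
opening: 0.0585
gripper_force: 29.7
```

>>> apply_moves:
  targets:
    - {"travel":[0,0,-20],"roll":0,"jaw":55}
    - {"travel":[0,0,-40],"roll":0,"jaw":55}
    - {"travel":[0,0,-14],"roll":0,"jaw":55}
    - {"travel":[0,0,0],"roll":0,"jaw":55}
    - {"travel":[0,0,0],"roll":0,"jaw":55}
    - {"travel":[0,0,0],"roll":0,"jaw":55}

```text
clock: 6.45
tool_pos: [0.3901, -0.3349, 0.0984]
orientation: [-179.9, 0.1, 22.7]
force: [-0.3, -0.5, -1.0]
opening: 0.0586
gripper_force: 29.8
```

```bash
python3 - <<'E'
from h import *
F=[];J=[]
for i in range(20):
    ctrl.snapshot("wrist");o=ctrl.get_obs();F.append(o["force"]);J.append(o["opening"])
F=np.array(F);print(F.mean(0),F.std(0)/4.4,np.mean(J),pose()[:3,3],o["clock"])
im=snap("wrist","w6");cv2.imwrite("pics/w6.png",im[100:330,130:430])
E
```

```text
[-0.0063  0.0127 -1.302 ] [0.0936 0.0856 0.0999] 0.05855261534475416 [ 0.3909 -0.3353  0.0996] 7.45
```

View pics/w6.png

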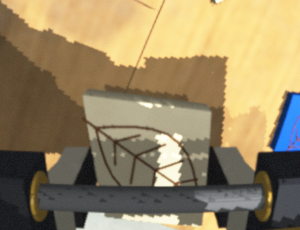

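>>> apply_moves:
  targets:
    - {"travel":[0,0,40],"roll":0,"jaw":55}
    - {"travel":[0,0,25],"roll":0,"jaw":55}
    - {"travel":[0,0,8],"roll":0,"jaw":55}
    - {"travel":[0,0,0],"roll":0,"jaw":87.5}
    - {"travel":[0,0,0],"roll":0,"jaw":87.5}
    - {"travel":[0,0,0],"roll":0,"jaw":87.5}
    - {"travel":[0,0,-20],"roll":0,"jaw":87.5}
    - {"travel":[0,0,-50],"roll":0,"jaw":87.5}
    - {"travel":[0,0,-30],"roll":8,"jaw":87.5}
    - {"travel":[0,0,0],"roll":8,"jaw":87.5}

```text
clock: 8.5
tool_pos: [0.3938, -0.3367, 0.132]
orientation: [179.7, -0.5, 6.4]
force: [0.3, -0.2, -0.2]
opening: 0.0875
gripper_force: 0.0
```

>>> apply_moves:
  targets:
    - {"travel":[0,0,0],"roll":8.5,"jaw":87.5}
    - {"travel":[0,0,0],"roll":8.5,"jaw":87.5}
    - {"travel":[0,0,0],"roll":8.5,"jaw":87.5}
    - {"travel":[0,0,0],"roll":8.5,"jaw":87.5}
    - {"travel":[0,0,0],"roll":8.5,"jaw":87.5}
    - {"travel":[0,0,0],"roll":8.5,"jaw":87.5}
    - {"travel":[0,0,0],"roll":0,"jaw":87.5}

```text
clock: 9.2
tool_pos: [0.3912, -0.3354, 0.1272]
orientation: [-180.0, -0.1, -44.4]
force: [0.4, -0.0, 0.0]
opening: 0.0878
gripper_force: 0.0
```

```bash
python3 - <<'E'
from h import *
F=[]
for i in range(12):
    ctrl.snapshot("wrist");o=ctrl.get_obs();F.append(o["force"])
F=np.array(F);print(F.mean(0),F.std(0)/3.4)
T=pose();print(T[:3,3],o["orientation"],"to small",T[:3,:3].T@(np.array([.5275,-.345,.1])-T[:3,3]))
E
```

```text
[ 0.2916  0.007  -0.0512] [0.1697 0.1333 0.0969]
[ 0.3909 -0.3353  0.1265] [179.997    0.0046 -44.2865] to small [ 0.1045 -0.0884  0.0265]
```

>>> apply_moves:
  targets:
    - {"travel":[35,-29,0],"roll":0,"jaw":87.5}
    - {"travel":[35,-29,0],"roll":0,"jaw":87.5}
    - {"travel":[34,-30,0],"roll":0,"jaw":87.5}
    - {"travel":[0,0,26],"roll":0,"jaw":87.5}
    - {"travel":[0,0,0],"roll":0,"jaw":87.5}
    - {"travel":[0,0,0],"roll":0,"jaw":87.5}

```text
clock: 10.4
tool_pos: [0.5259, -0.3448, 0.1]
orientation: [179.9, 0.1, -44.3]
force: [-0.6, -0.7, 0.9]
opening: 0.0873
gripper_force: 0.0
```

```bash
python3 - <<'E'
from h import *
im=snap("wrist","w7");d=load("w7");print(pose()[:3,3],ctrl.get_obs()["orientation"])
hsv=cv2.cvtColor(im,cv2.COLOR_BGR2HSV);print(proj(d,(.5275,-.345,.011)))
for lo in (130,90,60):
    m=cv2.inRange(hsv,(8,0,lo),(45,95,255));m[270:]=0;m=cv2.morphologyEx(m,cv2.MORPH_CLOSE,np.ones((7,7)))
    for c in cv2.findContours(m,0,2)[0]:
        if cv2.contourArea(c)>900:
            P=onz(d,c[:,0],.011);r=cv2.minAreaRect((P[:,:2]*1000).astype(np.float32))
            print(lo,cv2.contourArea(c),cv2.boundingRect(c),r)
E
```

```text
[ 0.5263 -0.3451  0.101 ] [179.9686   0.0214 -44.2993]
[[280.1088 219.6327]]
130 2097.5 (246, 179, 65, 39) ((540.0325927734375, -355.4332580566406), (46.332706451416016, 28.452669143676758), 45.76614761352539)
90 4346.0 (238, 179, 78, 82) ((526.4353637695312, -343.2301025390625), (59.375736236572266, 60.83562088012695), 40.395755767822266)
90 3181.5 (211, 0, 87, 82) ((634.3905639648438, -425.6829528808594), (55.210166931152344, 63.91299819946289), 53.74071502685547)
60 928.0 (500, 237, 60, 33) ((325.9518127441406, -498.98004150390625), (104.8004150390625, 36.16339111328125), 40.0511474609375)
60 4632.5 (238, 179, 78, 87) ((524.7438354492188, -341.21282958984375), (59.41385269165039, 66.10071563720703), 40.395755767822266)
60 1297.0 (0, 105, 24, 69) ((748.3477783203125, -222.04931640625), (35.085601806640625, 64.090576171875), 36.52375030517578)
60 1203.0 (76, 87, 40, 80) ((680.620361328125, -297.9345703125), (33.64484786987305, 63.84765625), 49.17005157470703)
60 1348.5 (0, 10, 48, 73) ((786.4680786132812, -294.252685546875), (50.800621032714844, 66.84264373779297), 22.92067527770996)
60 4200.5 (204, 0, 94, 82) ((636.2283325195312, -424.07073974609375), (59.994632720947266, 65.2126235961914), 53.70012664794922)
```

>>> apply_moves:
  targets:
    - {"travel":[0,1,35],"roll":0,"jaw":87.5}
    - {"travel":[0,0,27],"roll":0,"jaw":87.5}
    - {"travel":[0,0,12],"roll":0,"jaw":87.5}
    - {"travel":[0,0,1],"roll":0,"jaw":40}
    - {"travel":[0,0,0],"roll":0,"jaw":40}
    - {"travel":[0,0,0],"roll":0,"jaw":40}
    - {"travel":[0,0,0],"roll":0,"jaw":40}
    - {"travel":[0,0,0],"roll":0,"jaw":40}
    - {"travel":[0,0,0],"roll":0,"jaw":40}
    - {"travel":[0,0,0],"roll":0,"jaw":40}

```text
clock: 11.45
tool_pos: [0.5265, -0.3457, 0.0262]
orientation: [-180.0, -0.0, -44.3]
force: [-0.0, 1.3, 4.2]
opening: 0.0457
gripper_force: 29.3
```

>>> apply_moves:
  targets:
    - {"travel":[0,0,-20],"roll":0,"jaw":40}
    - {"travel":[0,0,-40],"roll":0,"jaw":40}
    - {"travel":[0,0,-15],"roll":0,"jaw":40}
    - {"travel":[0,0,0],"roll":0,"jaw":40}
    - {"travel":[0,0,0],"roll":0,"jaw":40}
    - {"travel":[0,0,0],"roll":0,"jaw":40}

```text
clock: 12.05
tool_pos: [0.5253, -0.3453, 0.0993]
orientation: [180.0, 0.1, -44.3]
force: [-0.2, 0.3, -0.1]
opening: 0.0452
gripper_force: 29.4
```

```bash
python3 - <<'E'
from h import *
F=[]
for i in range(16):
    ctrl.snapshot("wrist");o=ctrl.get_obs();F.append(o["force"])
F=np.array(F);print(F.mean(0),F.std(0)/4,o["opening"],o["clock"],pose()[:3,3])
E
```

```text
[-0.1931 -0.0414 -0.4523] [0.1438 0.1059 0.1457] 0.04527717705506854 12.85 [ 0.5261 -0.3457  0.1006]
```

>>> apply_moves:
  targets:
    - {"travel":[0,0,-30],"roll":-7.9,"jaw":40}
    - {"travel":[0,0,-20],"roll":-7.9,"jaw":40}
    - {"travel":[0,0,0],"roll":-7.9,"jaw":40}
    - {"travel":[0,0,0],"roll":-7.9,"jaw":40}
    - {"travel":[0,0,0],"roll":-7.9,"jaw":40}
    - {"travel":[0,0,0],"roll":-7.9,"jaw":40}
    - {"travel":[0,0,0],"roll":-7.9,"jaw":40}

```text
clock: 13.55
tool_pos: [0.5261, -0.3457, 0.1507]
orientation: [180.0, -0.0, 11.3]
force: [-0.5, 1.0, -0.1]
opening: 0.045
gripper_force: 29.4
```

>>> apply_moves:
  targets:
    - {"travel":[-15,-42,0],"roll":0,"jaw":40}
    - {"travel":[-15,-42,0],"roll":0,"jaw":40}
    - {"travel":[-15,-42,0],"roll":0,"jaw":40}
    - {"travel":[-15,-42,0],"roll":0,"jaw":40}
    - {"travel":[-15,-42,0],"roll":0,"jaw":40}
    - {"travel":[0,0,0],"roll":0,"jaw":40}
    - {"travel":[0,0,0],"roll":0,"jaw":40}

```text
clock: 14.25
tool_pos: [0.4127, -0.153, 0.1514]
orientation: [180.0, -0.1, 11.2]
force: [0.6, 0.0, -1.1]
opening: 0.0452
gripper_force: 29.4
```

```bash
python3 - <<'E'
from h import *
im=snap("wrist","w8");d=load("w8");o=ctrl.get_obs();print(pose()[:3,3],o["orientation"],o["opening"])
hsv=cv2.cvtColor(im,cv2.COLOR_BGR2HSV)
m=cv2.inRange(hsv,(4,130,50),(15,255,230));m[255:]=0
m=cv2.morphologyEx(m,cv2.MORPH_CLOSE,np.ones((5,5)))
for c in sorted(cv2.findContours(m,0,2)[0],key=cv2.contourArea)[::-1][:3]:
    ap=cv2.approxPolyDP(c,4,True)[:,0];print(cv2.contourArea(c));print(np.c_[ap,onz(d,ap,.012)[:,:2]])
cv2.imwrite("pics/w8.png",im)
E
```

```text
[ 0.4132 -0.1537  0.1512] [179.9736  -0.095   11.0743] 0.04542172715366622
3460.5
[[307.       0.       0.593   -0.1398]
 [291.       0.       0.5901  -0.1266]
 [290.     109.       0.4951  -0.1445]
 [175.     113.       0.4753  -0.0471]
 [176.     125.       0.465   -0.0497]
 [306.     123.       0.4862  -0.1601]]
86.0
[[445.      93.       0.5448  -0.279 ]
 [436.      95.       0.5401  -0.2703]
 [439.     103.       0.5339  -0.275 ]
 [445.     102.       0.5366  -0.2809]]
24.0
[[453.     134.       0.5102  -0.2969]
 [450.     140.       0.5039  -0.2952]]
```

View pics/w8.png

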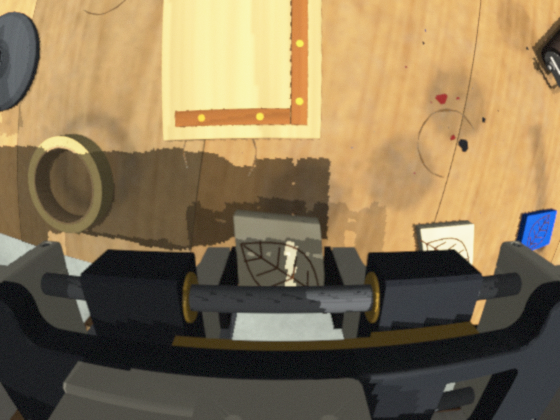

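```bash
python3 - <<'E'
from h import *
d=load("w8");T=np.eye(4)
p=np.array([.4132,-.1537,.1512]);R=Ro.from_euler('xyz',[180,0,11.1],degrees=True).as_matrix()
for t in (.0185,.015):
    P=onz(d,[(235,213),(321,218),(278,215)],.1512-t);print((R.T@(P-p).T).T)
print(R.T@(np.array([.5265,-.1058,0])-p))
E
```

```text
[[ 0.0294 -0.0241  0.0185]
 [ 0.0268  0.0195  0.0185]
 [ 0.0284 -0.0024  0.0185]]
[[ 0.0305 -0.0236  0.015 ]
 [ 0.028   0.019   0.015 ]
 [ 0.0295 -0.0023  0.015 ]]
[ 0.1204 -0.0252  0.1512]
```

>>> apply_moves:
  targets:
    - {"travel":[40,-9,0],"roll":0,"jaw":40}
    - {"travel":[40,-9,0],"roll":0,"jaw":40}
    - {"travel":[39,-7,0],"roll":0,"jaw":40}
    - {"travel":[0,0,45],"roll":0,"jaw":40}
    - {"travel":[0,0,45],"roll":0,"jaw":40}
    - {"travel":[0,0,15],"roll":0,"jaw":40}
    - {"travel":[0,0,5],"roll":0,"jaw":40}
    - {"travel":[0,0,5],"roll":0,"jaw":40}
    - {"travel":[0,0,0],"roll":0,"jaw":40}
    - {"travel":[0,0,0],"roll":0,"jaw":40}

```text
clock: 15.3
tool_pos: [0.5255, -0.1068, 0.0366]
orientation: [180.0, -0.1, 11.0]
force: [0.2, 0.1, -0.7]
opening: 0.0456
gripper_force: 29.4
```

```bash
python3 - <<'E'
from h import *
p=pose()[:3,3];o=ctrl.get_obs();print(p,o["force"],o["orientation"])
c=np.array([.4955,-.145]);a=np.radians(11.1);R=np.array([[np.cos(a),np.sin(a)],[-np.sin(a),np.cos(a)]]);print(R@(p[:2]-c))
E
```

```text
[ 0.5255 -0.1068  0.0366] [ 0.2351  0.1369 -0.7405] [179.9894  -0.1205  10.973 ]
[0.0368 0.0317]
```

>>> apply_moves:
  targets:
    - {"travel":[0,0,1],"roll":0,"jaw":40}
    - {"travel":[0,0,0],"roll":0,"jaw":52}
    - {"travel":[0,0,0],"roll":0,"jaw":60}
    - {"travel":[0,0,0],"roll":0,"jaw":75}
    - {"travel":[0,0,-30],"roll":0,"jaw":80}
    - {"travel":[0,0,-50],"roll":0,"jaw":80}
    - {"travel":[-40,0,-30],"roll":0,"jaw":80}
    - {"travel":[-40,0,0],"roll":0,"jaw":80}
    - {"travel":[0,0,0],"roll":0,"jaw":80}
    - {"travel":[0,0,0],"roll":0,"jaw":80}

```text
clock: 16.3
tool_pos: [0.4457, -0.122, 0.1453]
orientation: [180.0, -0.1, 11.0]
force: [0.8, 0.1, 1.0]
opening: 0.08
gripper_force: 0.0
```

```bash
python3 - <<'E'
from h import *
im=snap("wrist","w9");d=load("w9");print(pose()[:3,3])
hsv=cv2.cvtColor(im,cv2.COLOR_BGR2HSV);lab=cv2.cvtColor(im,cv2.COLOR_BGR2LAB)
print(proj(d,[(.5265,-.1058,.018),(.4955,-.145,.012)]))
u=proj(d,[(.5265,-.1058,.018)])[0].astype(int);print(hsv[u[1]-30:u[1]+31:10,u[0]-40:u[0]+41:10,1],hsv[u[1]-30:u[1]+31:10,u[0]-40:u[0]+41:10,2])
cv2.imwrite("pics/w9.png",cv2.resize(im[max(0,u[1]-100):u[1]+70,u[0]-110:u[0]+110],None,fx=3,fy=3))
E
```

```text
[ 0.4464 -0.1218  0.145 ]
[[280.4438 108.7909]
 [319.2714 154.54  ]]
[[ 85  87  27  25  30  58  80  82 134]
 [ 85  84  26  28  31  29  27  85 125]
 [ 86  96  43  27  51  29  26  85 124]
 [ 84 102  43  30  34  70  56  83 133]
 [ 86 107  40  34  33  81  32  72 149]
 [ 85 105  39  49  34  46  33  44 156]
 [ 85  89  33  32  29  27  31  32 151]] [[250 218 249 249 249 243 248 250 156]
 [250 239 249 250 249 249 250 250 169]
 [250 216 238 249 237 248 250 250 207]
 [250 168 241 248 247 218 226 250 202]
 [250 195 244 246 246 202 246 246 144]
 [250 202 245 237 246 240 247 245 165]
 [250 243 246 247 248 249 248 248 179]]
```

View pics/w9.png

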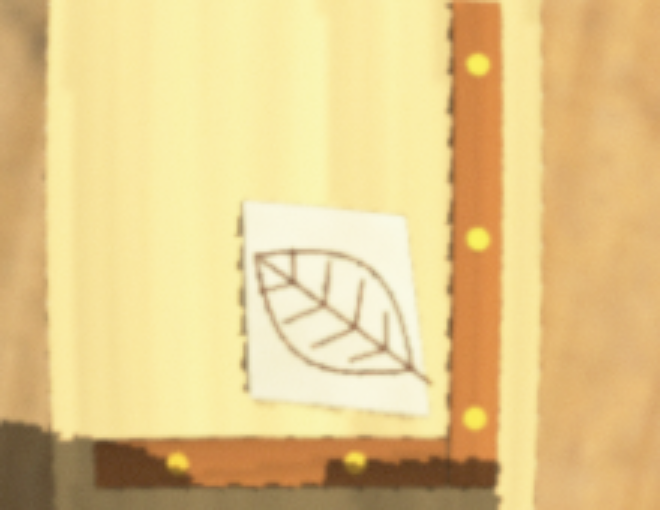

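```bash
python3 - <<'E'
from h import *
d=load("w9");c=np.array([.4955,-.145]);a=np.radians(11.1);R=np.array([[np.cos(a),np.sin(a)],[-np.sin(a),np.cos(a)]])
f=lambda q,z:(R@((onz(d,np.array(q,float)/3+[170,8],z)[:,:2]-c).T)).T*1000
for z in (.017,.02):
    P=f([(245,203),(405,216),(428,414),(249,398)],z);e=np.diff(np.r_[P,P[:1]],axis=0);print(P,P.mean(0),(P.min(0)+P.max(0))/2,np.linalg.norm(e,axis=1),np.degrees(np.arctan2(e[:,1],e[:,0])))
print(f([(451,436),(451,200),(150,437)],.012))
E
```

```text
[[65.4249 55.5061]
 [61.7219 12.8284]
 [ 7.6707  6.1852]
 [12.076  54.8845]] [36.7234 32.351 ] [36.5478 30.8456] [42.838  54.458  48.8982 53.3526] [ -94.959  -172.9931   84.8311    0.6675]
[[65.0809 55.2448]
 [61.4198 13.0499]
 [ 7.9799  6.4818]
 [12.3354 54.6302]] [36.704  32.3517] [36.5304 30.8633] [42.3534 53.842  48.3451 52.7491] [ -94.959  -172.9931   84.8311    0.6675]
[[ 1.0352 -0.8767]
 [67.0453 -0.1275]
 [ 1.1446 83.5081]]
```

```bash
cat > q.py <<'E'
from h import *
def quadfit(d,box,lo,hi,z,vlo=0):
    im=cv2.resize(d["im"],None,fx=4,fy=4,interpolation=cv2.INTER_CUBIC);hsv=cv2.cvtColor(im,cv2.COLOR_BGR2HSV)
    m=cv2.inRange(hsv,(0,lo,vlo),(180,hi,255));k=np.zeros_like(m);x,y,w,h=[4*i for i in box];k[y:y+h,x:x+w]=1;m*=k
    m=cv2.morphologyEx(m,cv2.MORPH_CLOSE,np.ones((25,25)));m=cv2.morphologyEx(m,cv2.MORPH_OPEN,np.ones((9,9)))
    c=max(cv2.findContours(m,0,1)[0],key=cv2.contourArea)
    P=onz(d,(c[:,0]+.5)/4-.5,z)[:,:2]*1000
    ap=cv2.approxPolyDP(cv2.convexHull(P.astype(np.float32)),5,True)[:,0]
    L=[]
    for i in range(len(ap)):
        a,b=ap[i],ap[(i+1)%len(ap)];t=(b-a)/np.linalg.norm(b-a);n=np.array([-t[1],t[0]]);s=(P-a)@t;r=(P-a)@n
        k=(s>6)&(s<np.linalg.norm(b-a)-6)&(abs(r)<3);vx,vy,x0,y0=cv2.fitLine(P[k].astype(np.float32),cv2.DIST_HUBER,0,.01,.01).ravel();L.append((np.array([x0,y0]),np.array([vx,vy])))
    C=[]
    for i in range(len(L)):
        (p,u),(q,v)=L[i-1],L[i];s=np.linalg.solve(np.c_[u,-v],q-p);C.append(p+s[0]*u)
    return np.array(C)
def report(C,ref=0):
    e=np.diff(np.r_[C,C[:1]],axis=0);print("sides",np.linalg.norm(e,axis=1),"ang",np.degrees(np.arctan2(e[:,1],e[:,0]))-ref,"mean",C.mean(0))
    if len(C)==4:print("diag",[ (np.linalg.norm(v),np.degrees(np.arctan2(v[1],v[0]))-ref) for v in (C[0]-C[2],C[1]-C[3])])
    i0=0
    for t in range(0,180,5):
        a=np.radians(t+ref);x=C@[np.cos(a),np.sin(a)];y=C@[-np.sin(a),np.cos(a)]
        if np.ptp(x)/np.ptp(y)>1.12: print(t,np.ptp(x),np.ptp(y),np.ptp(x)/np.ptp(y))
E
python3 - <<'E'
from q import *
C=quadfit(load("w9"),(235,60,90,90),0,58,.020);report(C,11.1)
C=quadfit(load("w4"),(245,100,110,100),0,95,.0143,60);print("big");report(C)
E
```

```text
sides [53.5566 48.4698 54.1412 42.8847] ang [-178.5299  -95.9994    7.4034   83.4188] mean [ 525.6902 -105.8273]
diag [(np.float32(76.76296), np.float32(40.23043)), (np.float32(63.749825), np.float32(139.70547))]
0 58.6049220549084 49.57837640091503 1.1820661810503899
5 62.702952852624435 47.57940716925813 1.3178590609497522
10 66.32377631805394 49.04518453238006 1.3522994550926075
15 69.439835798312 52.40806092009478 1.3249838780371044
20 72.02741619922568 55.37208031935529 1.3007894192129263
25 74.06682447152019 57.914684752809194 1.2788954094743221
30 75.54253948681509 60.016523465451485 1.2586956912007934
35 76.44333016278284 61.661600195554 1.2397234246329962
40 76.7623409384671 62.83739491587619 1.2216028535433876
45 76.49714394924086 63.53495911863217 1.204016576234916
50 75.64975750432257 63.748983919038096 1.1866817767699416
55 74.22663072622383 63.477840459131244 1.1693313790977649
60 72.23859446903353 62.72359230436234 1.1516973409064364
65 69.70077888907792 61.49197973861675 1.133493817980072
big
sides [63.8725 71.573  56.6225 70.359 ] ang [ 105.0588 -151.5818  -75.0496  
[... 249 characters left out ...]
89846565
30 86.24805060670326 63.688821823436854 1.3542101759364755
35 90.51336541752295 68.24680065718212 1.3262653273988683
40 94.08981886405093 72.28538012938134 1.3016438275020827
45 96.95019197603752 75.77382421169 1.279468114281614
50 99.07271558696002 78.68558373826176 1.2590961505288394
55 100.4412360105245 80.99849846093088 1.2400382466222102
60 101.04533797997246 82.69496570208179 1.2219043459549885
65 100.88042391454952 83.76207432165421 1.2043687400476646
70 99.94774890987154 84.19170297871568 1.187144877389392
75 98.25441118588856 83.98058193976885 1.1699658292003374
80 95.8132980651454 83.13031796339862 1.1525674436531201
85 92.64298789247542 81.6473820718686 1.1346718724052676
```

```bash
python3 - <<'E'
from q import *
d=load("w9");C=quadfit(d,(235,60,90,90),0,58,.020)
M=onz(d,np.array([(255,257),(323,305),(410,372),(430,382)],float)/3+[170,8],.02)[:,:2]*1000
for i,j in((0,2),(0,1),(0,3)):
    e=M[i]-M[j];print("midrib",np.degrees(np.arctan2(e[1],e[0]))-11.1)
# leaf in big decoy / others not needed
T=np.array([525.5,-106.8])
for t in (51,53.5,56):
    a=np.radians(t+11.1);X=np.array([[np.cos(a),np.sin(a)],[-np.sin(a),np.cos(a)]]);q=C@X.T;m=(q.min(0)+q.max(0))/2;print(t,np.ptp(q,axis=0),"aabb centre-TCP in block frame",m-X@T, "world",X.T@m)
E
```

```text
midrib 52.98530488127103
midrib 53.837570460028
midrib 54.13507064611854
51 [75.4109 63.7336] aabb centre-TCP in block frame [-0.1636  1.1392] world [ 524.4167 -106.4115]
53.5 [74.7135 63.6101] aabb centre-TCP in block frame [-0.1881  1.0482] world [ 524.4724 -106.5203]
56 [73.8738 63.3655] aabb centre-TCP in block frame [-0.2122  0.9553] world [ 524.5375 -106.6238]
```

>>> apply_moves:
  targets:
    - {"travel":[40,0,0],"roll":0,"jaw":80}
    - {"travel":[40,0,0],"roll":0,"jaw":80}
    - {"travel":[0,0,45],"roll":0,"jaw":80}
    - {"travel":[0,0,45],"roll":0,"jaw":80}
    - {"travel":[0,0,19],"roll":0,"jaw":80}
    - {"travel":[0,0,0],"roll":0,"jaw":65}
    - {"travel":[0,0,0],"roll":0,"jaw":55}
    - {"travel":[0,0,0],"roll":0,"jaw":40}
    - {"travel":[0,0,0],"roll":0,"jaw":40}
    - {"travel":[0,0,0],"roll":0,"jaw":40}

```text
clock: 17.35
tool_pos: [0.5247, -0.1065, 0.0353]
orientation: [180.0, 0.0, 11.0]
force: [0.0, 0.5, -0.0]
opening: 0.0457
gripper_force: 27.8
```

>>> apply_moves:
  targets:
    - {"travel":[0,0,0],"roll":0,"jaw":40}
    - {"travel":[0,0,-30],"roll":0,"jaw":40}
    - {"travel":[0,0,-10],"roll":7.7,"jaw":40}
    - {"travel":[0,0,0],"roll":7.7,"jaw":40}
    - {"travel":[0,0,0],"roll":7.7,"jaw":40}
    - {"travel":[0,0,0],"roll":7.6,"jaw":40}
    - {"travel":[0,0,0],"roll":7.6,"jaw":40}
    - {"travel":[0,0,0],"roll":7.6,"jaw":40}
    - {"travel":[0,0,0],"roll":7.6,"jaw":40}
    - {"travel":[0.6,-3.8,0],"roll":0,"jaw":40}

```text
clock: 18.35
tool_pos: [0.5272, -0.1043, 0.0756]
orientation: [180.0, 0.0, -42.6]
force: [0.3, -0.1, 1.3]
opening: 0.0457
gripper_force: 29.4
```

>>> apply_moves:
  targets:
    - {"travel":[0,0,25],"roll":0,"jaw":40}
    - {"travel":[0,0,10],"roll":0,"jaw":40}
    - {"travel":[0,0,4],"roll":0,"jaw":40}
    - {"travel":[0,0,1],"roll":0,"jaw":40}
    - {"travel":[0,0,0],"roll":0,"jaw":40}

```text
clock: 18.85
tool_pos: [0.5278, -0.1042, 0.0359]
orientation: [-180.0, -0.0, -42.5]
force: [-0.2, 0.3, -0.3]
opening: 0.0455
gripper_force: 29.4
```

```bash
python3 - <<'E'
from h import *
p=pose()[:3,3];o=ctrl.get_obs();print(p,o["force"],o["orientation"],o["opening"])
c=np.array([.4955,-.145]);a=np.radians(11.1);R=np.array([[np.cos(a),np.sin(a)],[-np.sin(a),np.cos(a)]]);print(R@(p[:2]-c))
E
```

```text
[ 0.5278 -0.1042  0.0359] [-0.1662  0.334  -0.3203] [-179.99     -0.0173  -42.4592] 0.04551365942450984
[0.0396 0.0338]
```

>>> apply_moves:
  targets:
    - {"travel":[0,0,0.5],"roll":0,"jaw":40}
    - {"travel":[0,0,0],"roll":0,"jaw":52}
    - {"travel":[0,0,0],"roll":0,"jaw":60}
    - {"travel":[0,0,0],"roll":0,"jaw":75}
    - {"travel":[0,0,-30],"roll":0,"jaw":80}
    - {"travel":[0,0,-50],"roll":0,"jaw":80}
    - {"travel":[-40,0,-30],"roll":0,"jaw":80}
    - {"travel":[-40,0,0],"roll":0,"jaw":80}
    - {"travel":[0,0,0],"roll":0,"jaw":80}
    - {"travel":[0,0,0],"roll":0,"jaw":80}

```text
clock: 19.85
tool_pos: [0.4685, -0.0496, 0.1459]
orientation: [-179.9, -0.1, -42.4]
force: [1.6, 0.3, -0.5]
opening: 0.0802
gripper_force: 0.0
```

```bash
python3 - <<'E'
from q import *
im=snap("wrist","w10");d=load("w10");print(pose()[:3,3])
u=proj(d,[(.527,-.1045,.02)])[0].astype(int);print(u)
C=quadfit(d,(u[0]-45,u[1]-45,90,90),0,58,.020)
a=np.radians(11.1);R=np.array([[np.cos(a),np.sin(a)],[-np.sin(a),np.cos(a)]]);q=(C-[495.5,-145])@R.T
print(q,(q.min(0)+q.max(0))/2,np.ptp(q,axis=0));v=q[:,None]-q[None];print(np.degrees(np.arctan2(q[0]-q[2],1)))
report(C,11.1)
hsv=cv2.cvtColor(im,cv2.COLOR_BGR2HSV);m=cv2.inRange(hsv,(4,130,50),(15,255,230));m[255:]=0;m=cv2.morphologyEx(m,cv2.MORPH_CLOSE,np.ones((5,5)))
c=max(cv2.findContours(m,0,2)[0],key=cv2.contourArea);ap=cv2.approxPolyDP(c,4,True)[:,0];print(np.c_[ap,onz(d,ap,.012)[:,:2]])
E
```

```text
[ 0.4689 -0.05    0.1455]
[283 110]
[[76.9293 24.5217]
 [44.0631 66.5278]
 [ 2.6989 42.2116]
 [40.022   2.8839]] [39.8141 34.7058] [74.2304 63.6439]
[ 89.2282 -86.7646]
sides [53.3358 47.982  54.2188 42.7825] ang [ 128.0402 -149.5506  -46.4981   30.382 ] mean [ 529.1099 -103.7209]
diag [(np.float32(76.309135), np.float32(-13.404203)), (np.float32(63.77209), np.float32(86.36686))]
0 74.23038962495218 63.64392374153556 1.166338988249834
5 72.40614176181839 63.04953449771091 1.1484008936568308
10 70.03083943985342 61.975300226008784 1.1299798336509554
125 57.067543089545325 50.659449509596584 1.1264935494163795
130 61.26564580812362 47.31692828920313 1.2947933862837697
135 64.9974799688938 47.86053787163519 1.3580599562675395
140 68.23464406054916 51.35164185663464 1.3287723935107876
145 70.95250130969924 54.451928840136034 1.3030300821483625
150 73.13036718159088 57.1378037661904 1.279894611995283
155 74.75166680190756 59.38882550483487 1.2586823559226978
160 75.80406110157134 61.18786242143423 1.2388741508808947
165 76.27954072450842 62.521222758765006 1.2200583635228823
170 76.17448698368622 63.37875883955512 1.2018930060862159
175 75.48969940150533 63.753944296435336 1.1840788869548606
[[232.       9.       0.6214  -0.1332]
 [225.      21.       0.6173  -0.1217]
 [343.     106.       0.4973  -0.1445]
 [275.     197.       0.4774  -0.0499]
 [285.     208.       0.4643  -0.0496]
 [365.     104.       0.4865  -0.1602]]
```

```bash
python3 - <<'E'
from h import *
d1=load("w1");snap("scene","s1");ds=load("s1");dt=load("top1")
s=.7;A=lambda u:[np.array(u)*s]
print("tip",tri(d1,A((290,300)),ds,A((298,288))),tri(d1,A((290,300)),dt,A((271,347))))
print("gripstart",tri(d1,A((355,243)),dt,A((299,335))))
for z in (.08,.07,.06,.05): print(z,onz(d1,np.array([(290,300),(355,243),(428,180)])*s,z)[:,:2].tolist())
# base circle
im=d1["im"];hsv=cv2.cvtColor(im,cv2.COLOR_BGR2HSV);print(hsv[int(110*s),int(460*s)],hsv[int(150*s),int(490*s)])
q=np.array([(405,112),(425,95),(460,88),(490,105),(508,130),(512,160),(500,180),(375,170),(400,210),(440,225)],float)*s
P=onz(d1,q,.012)[:,:2]
A_=np.c_[2*P,np.ones(len(P))];x=np.linalg.lstsq(A_,(P**2).sum(1),rcond=None)[0];print("base",x[:2],np.sqrt(x[2]+x[:2]@x[:2]))
# white floor
m=cv2.inRange(hsv,(0,0,200),(180,40,255));m[:40]=0;m[185:]=0;m[:,:250]=0;m[:,390:]=0;m=cv2.morphologyEx(m,cv2.MORPH_CLOSE,np.ones((5,5)))
c=max(cv2.findContours(m,0,2)[0],key=cv2.contourArea)
for z in (.1,.114,.13):print(z,cv2.contourArea(c),cv2.minAreaRect((onz(d1,c[:,0],z)[:,:2]*1000).astype(np.float32)))
cv2.imwrite("pics/w1crop.png",cv2.resize(im[30:230,180:400],None,fx=3,fy=3,interpolation=cv2.INTER_CUBIC))
print(pose()[:3,3])
E
```

```text
tip (array([0.4606, 0.3434, 0.0316]), np.float64(0.0006802876239218066)) (array([0.4604, 0.3421, 0.0323]), np.float64(0.002189012138058785))
gripstart (array([0.489 , 0.2652, 0.0862]), np.float64(0.0015316424631949494))
0.08 [[0.46994918393760493, 0.32595257858921495], [0.48819433076162405, 0.2669517286184948], [0.5078350105049613, 0.20603386409990992]]
0.07 [[0.4680817609689807, 0.32951015663189553], [0.48692446792001387, 0.26857692673885936], [0.5072084139080831, 0.20566389675461597]]
0.06 [[0.4662143380003565, 0.3330677346745761], [0.48565460507840374, 0.27020212485922396], [0.506581817311205, 0.20529392940932203]]
0.05 [[0.4643469150317322, 0.33662531271725676], [0.4843847422367936, 0.2718273229795885], [0.505955220714327, 0.20492396206402808]]
[ 98  17 120] [ 97  19 120]
base [0.5155 0.1838] 0.054261459786571827
0.1 3301.0 ((516.3656005859375, 182.8938446044922), (123.83985137939453, 30.385265350341797), 19.705129623413086)
0.114 3301.0 ((516.8856811523438, 184.58346557617188), (117.76342010498047, 28.894376754760742), 19.705121994018555)
0.13 3301.0 ((517.4801635742188, 186.5145263671875), (110.81902313232422, 27.19049835205078), 19.70513153076172)
[ 0.4691 -0.0502  0.1452]
```

>>> apply_moves:
  targets:
    - {"travel":[0,0,-25],"roll":7,"jaw":60}
    - {"travel":[0,0,-25],"roll":7,"jaw":60}
    - {"travel":[0,0,-25],"roll":7,"jaw":60}
    - {"travel":[0,0,-20],"roll":7.1,"jaw":60}

```text
clock: 20.35
tool_pos: [0.4694, -0.0508, 0.241]
orientation: [180.0, -0.0, -71.0]
force: [0.8, 0.1, -0.3]
opening: 0.0608
gripper_force: 0.0
```

>>> apply_moves:
  targets:
    - {"travel":[-44,-15,0],"roll":0,"jaw":60}
    - {"travel":[-44,-15,0],"roll":0,"jaw":60}
    - {"travel":[-44,-15,0],"roll":0,"jaw":60}
    - {"travel":[-44,-15,0],"roll":0,"jaw":60}
    - {"travel":[-44,-15,0],"roll":0,"jaw":60}
    - {"travel":[-44,-15,0],"roll":0,"jaw":60}
    - {"travel":[-44,-15,0],"roll":0,"jaw":60}
    - {"travel":[-46,-16,0],"roll":0,"jaw":60}
    - {"travel":[0,0,0],"roll":0,"jaw":60}
    - {"travel":[0,0,0],"roll":0,"jaw":60}

```text
clock: 21.35
tool_pos: [0.4655, 0.3247, 0.2385]
orientation: [179.9, -0.1, -70.6]
force: [0.4, -0.4, -0.3]
opening: 0.06
gripper_force: 0.0
```

```bash
python3 - <<'E'
from h import *
im=snap("wrist","w11");d=load("w11");T=pose();o=ctrl.get_obs();print(T[:3,3],o["orientation"],o["joint_pos"],o["clock"])
print("need",T[:3,:3].T@(np.array([.4657,.3251,.0417])-T[:3,3]))
hsv=cv2.cvtColor(im,cv2.COLOR_BGR2HSV)
# predicted pixels of axis/handle points
f=np.radians(-70.6);F=np.array([np.cos(f),np.sin(f),0]);ax=np.array([.5155,.1838,.095])
for s in (.1,.12,.145,.16,.185): 
    p=ax-F*s*np.cos(np.radians(20.6))-np.array([0,0,s*np.sin(np.radians(20.6))]);u=proj(d,p)[0];print(s,u)
    r=int(round(u[1]))
    if 0<r<420: row=hsv[r,:,2].astype(int);print(np.where(row[200:360]<60)[0]+200)
E
```

```text
[0.4655 0.3237 0.2388] [179.8864  -0.0783 -70.6238] [ 54.5839  10.8921 -13.9416  -0.0016 -65.3042 -35.2071] 21.4
need [-0.0015 -0.001   0.1971]
0.1 [280.6837 135.8732]
[273 274 275 276 277 278 279 280 281 282 283 284 285 286 287]
0.12 [280.6377 154.0461]
[271 272 273 274 275 276 277 278 279 280 281 282 283 284 285 286 287 288]
0.145 [280.5845 175.3336]
[271 272 273 274 275 276 277 278 279 280 281 282 283 284 285 286 287 288]
0.16 [280.5547 187.3416]
[272 273 274 275 276 277 278 279 280 281 282 283 284 285 286 287 288]
0.185 [280.5086 206.105 ]
[274 275 276 277 278 279 280 281 282 283 284 285 286 287 316 317 318 319
 320 321 322 323 324]
```

>>> apply_moves:
  targets:
    - {"travel":[-1,-1,45],"roll":0,"jaw":60}
    - {"travel":[0,0,45],"roll":0,"jaw":60}
    - {"travel":[0,0,45],"roll":0,"jaw":60}
    - {"travel":[0,0,40],"roll":0,"jaw":60}
    - {"travel":[0,0,20],"roll":0,"jaw":50}
    - {"travel":[0,0,1],"roll":0,"jaw":10}
    - {"travel":[0,0,0],"roll":0,"jaw":10}
    - {"travel":[0,0,0],"roll":0,"jaw":10}
    - {"travel":[0,0,0],"roll":0,"jaw":10}
    - {"travel":[0,0,0],"roll":0,"jaw":10}

```text
clock: 22.4
tool_pos: [0.4662, 0.3257, 0.0454]
orientation: [-179.9, 0.1, -70.6]
force: [0.2, -0.7, 1.4]
opening: 0.019
gripper_force: 30.0
```

>>> apply_moves:
  targets:
    - {"travel":[-0.84,-6.5,-3.56],"roll":2.41,"jaw":10}
    - {"travel":[-0.84,-6.5,-3.56],"roll":2.41,"jaw":10}
    - {"travel":[-0.84,-6.5,-3.56],"roll":2.41,"jaw":10}
    - {"travel":[-0.84,-6.5,-3.56],"roll":2.41,"jaw":10}
    - {"travel":[-0.84,-6.5,-3.56],"roll":2.41,"jaw":10}
    - {"travel":[-0.84,-6.5,-3.56],"roll":2.41,"jaw":10}
    - {"travel":[-0.84,-6.5,-3.56],"roll":2.41,"jaw":10}
    - {"travel":[-0.84,-6.5,-3.56],"roll":2.41,"jaw":10}
    - {"travel":[0,0,0],"roll":0,"jaw":10}
    - {"travel":[0,0,0],"roll":0,"jaw":10}

```text
clock: 23.4
tool_pos: [0.5154, 0.3414, 0.0728]
orientation: [-180.0, 0.0, -89.8]
force: [1.0, -2.0, 0.0]
opening: 0.0188
gripper_force: 30.0
```

```bash
python3 - <<'E'
from h import *
p=pose()[:3,3];o=ctrl.get_obs();print(p,o["orientation"],o["force"],o["moment"],o["opening"]);v=p[:2]-[.5155,.1838];print(np.linalg.norm(v),np.degrees(np.arctan2(v[1],v[0])))
im=snap("wrist","w12");cv2.imwrite("pics/w12.png",im)
E
```

```text
[0.5154 0.3414 0.0728] [-179.977     0.0151  -89.8385] [ 0.9861 -2.0276  0.019 ] [-0.4357 -0.3959 -0.0654] 0.018846877941030578
0.15762298447057876 90.05173880677278
```

>>> apply_moves:
  targets:
    - {"travel":[0,0,0],"roll":0,"jaw":30}
    - {"travel":[0,0,0],"roll":0,"jaw":60}
    - {"travel":[0,0,0],"roll":0,"jaw":60}
    - {"travel":[0,0,-42],"roll":0,"jaw":60}
    - {"travel":[0,0,-42],"roll":0,"jaw":60}
    - {"travel":[0,0,-42],"roll":-8.4,"jaw":60}
    - {"travel":[0,0,-42],"roll":-8.4,"jaw":60}
    - {"travel":[0,0,0],"roll":-8.4,"jaw":60}
    - {"travel":[0,0,0],"roll":-8.4,"jaw":60}

```text
clock: 24.35
tool_pos: [0.5156, 0.3423, 0.2427]
orientation: [-179.8, 0.1, -55.9]
force: [-0.5, 0.4, -1.0]
opening: 0.06
gripper_force: 0.0
```

>>> apply_moves:
  targets:
    - {"travel":[40,9.7,0],"roll":0,"jaw":60}
    - {"travel":[40,9.7,0],"roll":0,"jaw":60}
    - {"travel":[40,9.7,0],"roll":0,"jaw":60}
    - {"travel":[40,9.7,0],"roll":0,"jaw":60}
    - {"travel":[40,9.7,0],"roll":0,"jaw":60}
    - {"travel":[40,9.7,0],"roll":0,"jaw":60}
    - {"travel":[40,9.7,0],"roll":0,"jaw":60}
    - {"travel":[40,9.7,0],"roll":0,"jaw":60}
    - {"travel":[40,9.7,20],"roll":0,"jaw":60}
    - {"travel":[0,0,10],"roll":0,"jaw":60}

```text
clock: 25.35
tool_pos: [0.6429, -0.0102, 0.2089]
orientation: [179.9, 0.0, -56.5]
force: [-0.4, 0.3, -0.1]
opening: 0.0602
gripper_force: 0.0
```

```bash
python3 - <<'E'
from h import *
im=snap("wrist","w13");d=load("w13");o=ctrl.get_obs();print(pose()[:3,3],o["orientation"],o["clock"],o["joint_pos"])
hsv=cv2.cvtColor(im,cv2.COLOR_BGR2HSV);print(proj(d,(.6835,-.067,.057)))
m=cv2.inRange(hsv,(122,70,30),(165,255,255));m[260:]=0
for c in sorted(cv2.findContours(m,0,2)[0],key=cv2.contourArea)[::-1][:4]:
    print(cv2.contourArea(c),cv2.boundingRect(c),cv2.minAreaRect((onz(d,c[:,0],.057)[:,:2]*1000).astype(np.float32)))
    ap=cv2.approxPolyDP(c,3,True)[:,0];print(np.c_[ap,1000*onz(d,ap,.057)[:,:2],1000*onz(d,ap,.0)[:,:2]].round())
m2=cv2.morphologyEx(m,cv2.MORPH_CLOSE,np.ones((25,25)))
c=max(cv2.findContours(m2,0,2)[0],key=cv2.contourArea);print(cv2.contourArea(c),cv2.minAreaRect((onz(d,c[:,0],.057)[:,:2]*1000).astype(np.float32)))
# handle tip via scene difference
im2=snap("scene","s2");a=load("s1")["im"];D=cv2.absdiff(a,im2).max(2);ds=load("s2")
print("scene pred tip level",proj(ds,(.5155,.1838+.187*np.cos(np.radians(10)),.095-.187*np.sin(np.radians(10)))))
g=(D>40).astype(np.uint8)[180:235,180:260]
for r in g[::1]: print(''.join('#' if v else '.' for v in r))
E
```

```text
[ 0.6416 -0.0086  0.2072] [179.8053   0.1126 -56.4955] 25.4 [ 16.5974  19.1538  -6.907   -0.0568 -64.1583  16.9321]
[[278.4066 122.269 ]]
567.0 (267, 62, 8, 105) ((693.3800048828125, -69.23424530029297), (6.249942779541016, 93.15998077392578), 33.394832611083984)
[[ 270.   62.  719. -108.  726. -114.]
 [ 268.  165.  670.  -30.  667.  -21.]
 [ 273.  166.  666.  -32.  662.  -23.]
 [ 274.   76.  709.  -99.  714. -104.]]
393.5 (283, 72, 7, 94) ((679.7366943359375, -73.37815856933594), (5.2616286277771, 83.18659973144531), 33.5964469909668)
[[ 288.   72.  701. -109.  704. -116.]
 [ 284.   76.  702. -104.  705. -110.]
 [ 288.   86.  694.  -99.  696. -103.]
 [ 283.   93.  695.  -91.  696.  -94.]
 [ 283.  165.  659.  -37.  653.  -30.]
 [ 287.  165.  656.  -39.  650.  -32.]]
3.5 (286, 62, 3, 4) ((706.2169189453125, -115.20997619628906), (1.2594659328460693, 3.1597230434417725), 77.46880340576172)
[[ 286.   62.  708. -116.  712. -123.]
 [ 288.   65.  705. -114.  708. -122.]]
0.0 (40, 131, 5, 7) ((897.8151245117188, 70.15338134765625), (1.4299659729003906, 8.946965217590332), 67.95264434814453)
[... 3971 characters left out ...]
.......####........#................................
................................###########..................................##.
..............................#############.................................###.
...........................#################.#..............................###.
........................######################.#..........................#####.
......................###########################........................######.
..................#################################....................########.
................###################################....................########.
.............########################################..................########.
```

>>> apply_moves:
  targets:
    - {"travel":[33,-1.5,0],"roll":0,"jaw":60}
    - {"travel":[33,-1.5,0],"roll":0,"jaw":60}
    - {"travel":[0,0,45],"roll":0,"jaw":60}
    - {"travel":[0,0,45],"roll":0,"jaw":60}
    - {"travel":[0,0,40],"roll":0,"jaw":60}
    - {"travel":[0,0,18],"roll":0,"jaw":60}
    - {"travel":[0,0,0],"roll":0,"jaw":45}
    - {"travel":[0,0,0],"roll":0,"jaw":30}
    - {"travel":[0,0,0],"roll":0,"jaw":5}
    - {"travel":[0,0,0],"roll":0,"jaw":5}

```text
clock: 26.45
tool_pos: [0.6828, -0.059, 0.0647]
orientation: [-179.8, -0.1, -56.3]
force: [0.1, 0.2, -0.4]
opening: 0.0334
gripper_force: 0.0
```

>>> apply_moves:
  targets:
    - {"travel":[0,0,0],"roll":0,"jaw":5}
    - {"travel":[0,0,0],"roll":0,"jaw":5}
    - {"travel":[0,0,0],"roll":0,"jaw":5}

```text
clock: 26.75
tool_pos: [0.682, -0.0595, 0.0634]
orientation: [-179.9, -0.0, -56.3]
force: [-1.0, 0.4, 4.9]
opening: 0.0181
gripper_force: 29.6
```

>>> apply_moves:
  targets:
    - {"travel":[0,0,-20],"roll":0,"jaw":5}
    - {"travel":[0,0,-45],"roll":0,"jaw":5}
    - {"travel":[0,0,-45],"roll":-8.05,"jaw":5}
    - {"travel":[0,0,-45],"roll":-8.05,"jaw":5}
    - {"travel":[0,0,-45],"roll":-8.05,"jaw":5}
    - {"travel":[0,0,-37],"roll":-8.05,"jaw":5}
    - {"travel":[0,0,0],"roll":-8.05,"jaw":5}
    - {"travel":[0,0,0],"roll":-8.05,"jaw":5}
    - {"travel":[0,0,0],"roll":-8.05,"jaw":5}

```text
clock: 27.65
tool_pos: [0.6813, -0.0595, 0.2995]
orientation: [-180.0, 0.0, 0.4]
force: [-0.6, 0.3, -1.9]
opening: 0.0183
gripper_force: 29.5
```

>>> apply_moves:
  targets:
    - {"travel":[-37,-30.4,0],"roll":0,"jaw":5}
    - {"travel":[-37,-30.4,0],"roll":0,"jaw":5}
    - {"travel":[-37,-30.4,0],"roll":0,"jaw":5}
    - {"travel":[-37,-30.4,0],"roll":0,"jaw":5}
    - {"travel":[-37,-30.4,0],"roll":0,"jaw":5}
    - {"travel":[-37,-30.4,0],"roll":0,"jaw":5}
    - {"travel":[-37,-30.4,0],"roll":0,"jaw":5}
    - {"travel":[-37,-30.4,0],"roll":0,"jaw":5}
    - {"travel":[0,0,0],"roll":0,"jaw":5}
    - {"travel":[0,0,0],"roll":0,"jaw":5}

```text
clock: 28.65
tool_pos: [0.3845, 0.1842, 0.2999]
orientation: [-179.9, -0.0, 0.3]
force: [0.3, 0.5, -1.8]
opening: 0.0179
gripper_force: 29.7
```

```bash
python3 - <<'E'
from h import *
im=snap("wrist","w14");d=load("w14");o=ctrl.get_obs();print(pose()[:3,3],o["orientation"],o["clock"],o["opening"],o["gripper_force"])
hsv=cv2.cvtColor(im,cv2.COLOR_BGR2HSV)
print(proj(d,[(.4625,.1838,.114),(.5155,.1838,.114),(.5685,.1838,.114)]))
m=cv2.inRange(hsv,(0,0,190),(180,45,255));m[300:]=0;m[:,:200]=0;m[:,360:]=0
for c in sorted(cv2.findContours(m,0,2)[0],key=cv2.contourArea)[::-1][:3]:
    print(cv2.contourArea(c),cv2.boundingRect(c),cv2.minAreaRect((onz(d,c[:,0],.114)[:,:2]*1000).astype(np.float32)))
u=proj(d,(.5155,.1838,.114))[0].astype(int)
for r in range(u[1]-70,u[1]+75,8): print(r,''.join(' .:-=+*#%@'[v//26] for v in im[r,u[0]-50:u[0]+50].max(1)))
E
```

```text
[0.3851 0.1835 0.2997] [-179.9786   -0.0168    0.1499] 28.7 0.01822286826582396 29.74591076374054
[[282.0297 113.5969]
 [282.3537  60.6268]
 [282.6493  10.2521]]
2471.5 (263, 10, 37, 108) ((513.588134765625, 182.44383239746094), (33.80774688720703, 111.22921752929688), 86.46479034423828)
1278.5 (266, 150, 33, 60) ((395.6222229003906, 183.28021240234375), (61.300907135009766, 32.19800567626953), 0.9724299907684326)
860.5 (200, 228, 61, 24) ((329.66357421875, 240.15171813964844), (27.301576614379883, 67.7948226928711), 0.8795650005340576)
-10 ----:----:-------:---------------:-:------:----------------------------:-----:---------:::----------
-2 -----------------:----:---:------------------:----------:---:-----:---------------------------------
6 @@@@@@@@@@@@@@@@@@@@@@@@@@%+:.. . ...                        ..    ..:*%@########%#%###%%%%%%%%%%%%%
14 @@@@@@@@@@@@@@@@@@@@@@@@@@@@@@%*=:. .-#@@@@@@@@@@@@@%######*-  .=%@@@@@@@##############%%%%%%%%%%%%%
22 @@@@@@@@@@@@@@@@@@@@@@@@@@@@@@%#*+:..-*%@@@@@@@@@@@@%##**#*+:.:+%@@%@@@@@##%#%%%%%%%%%%%%%%%%%%%%%%%
30 @@@@@@@@@@@@@@@@@@@@@@@@@@@@@@%@@*
[... 723 characters left out ...]
:+@@#-::-#@@@@@@@@@@@@@@@@@@@@@@@@@@@@%+===================---+#%%%%%%%
94 @@@@@@@@%#=-------:::::::::..:=#%+-::=#@@@@@@@@@@@@@@@@@@@@@@@@@%%%*=--=============---=*#%%%%%%%%%%
102 @@@@@@@@@@@@@@%+-:.....:::........ ..-#@@@@@@@@@@@@%#**###*+-.     ..::-====-----=+#%%%%%%%%%%%##%%%
110 @@@@@@@%%+===============-:::.::--=+++%@@@@@@@@@@@@%##**##***++++++=:-===+##%%%%%%%%%%%%%%%%%%%%%%%%
118 @@@@@@@@@@@@@@@%#+============+**+---:.....:::::::::::::::::=#%@@@@%@@@@%##%%%%%%%%%%%%%%%%%%%%%%%%%
126 @@@@@@@@@@@@@@@@@@@@@@@@@@@@@@@@@@@@@@@@@%%%%%%%%%%%%%%%%######%%%%%%%%@%##%%%%%%%%%%%%%%%%%%%%%%%%%
134 ######*+=====+**#%@@@@@@@@@@@@@@@@@@@@@@@@@@@@@%%%%%%%%%%%%%%%%%%%%%%%@@%##%%%%%%%%%%%%%%%%%%%%%%%%%
```

```bash
python3 - <<'E'
from h import *
d=load("w14")
for z in (.114,.135,.158): 
    P=onz(d,[(269.3,102),(292.7,102),(269.3,16),(292.3,16),(268.5,75)],z);print(z,P[:,:2].tolist())
im=d["im"].max(2);print(im[0:24:1,276].tolist(),im[104:128,276].tolist());print(im[102,264:298].tolist(),im[18,264:298].tolist())
print(onz(d,[(276,12),(276,115)],.114))
E
```

```text
0.114 [[0.4739827880589196, 0.1962914461805475], [0.4741177953901545, 0.17345812868195523], [0.5622379114515086, 0.19682959617097875], [0.5623656676800223, 0.17432440181304332], [0.5009494249454937, 0.19717728876373064]]
0.135 [[0.47333498470365293, 0.19555102319418768], [0.4734612070877526, 0.1742034730632798], [0.5558473340829716, 0.1960541556846542], [0.5559667771946832, 0.17501337767280933], [0.4985468985148466, 0.19637922386865214]]
0.158 [[0.4726254857907418, 0.19474008373293647], [0.4727420865660743, 0.17501980262377811], [0.5488481302983834, 0.19520486372344156], [0.5489584685678834, 0.1757679702811245], [0.49591556004318565, 0.19550515279308997]]
[18, 22, 17, 12, 25, 15, 16, 18, 31, 76, 160, 239, 251, 253, 253, 253, 253, 253, 253, 253, 253, 253, 253, 253] [253, 253, 253, 253, 253, 253, 253, 252, 237, 161, 68, 29, 31, 42, 63, 129, 199, 218, 218, 219, 219, 220, 221, 221]
[28, 32, 24, 30, 40, 98, 200, 246, 252, 253, 253, 253, 253, 253, 253, 253, 253, 253, 251, 225, 188, 179, 179, 182, 182, 182, 176, 151, 85, 34, 24, 19, 21, 19] [162, 122, 64, 23, 23, 85, 182, 238, 248, 252, 253, 253, 253, 253, 253, 253, 253, 253, 253, 249, 216, 185, 183, 182, 183, 186, 180, 156, 84, 24, 20, 92, 194, 242]
[[0.5666 0.1903 0.114 ]
 [0.4611 0.1897 0.114 ]]
```

>>> apply_moves:
  targets:
    - {"travel":[40,0,0],"roll":0,"jaw":5}
    - {"travel":[40,0,0],"roll":0,"jaw":5}
    - {"travel":[35.5,-1,0],"roll":0,"jaw":5}
    - {"travel":[0,0,40],"roll":0,"jaw":5}
    - {"travel":[0,0,0],"roll":0,"jaw":5}
    - {"travel":[0,0,0],"roll":0,"jaw":5}

```text
clock: 29.3
tool_pos: [0.5012, 0.1827, 0.259]
orientation: [179.9, 0.1, -0.1]
force: [1.1, -0.4, 0.2]
opening: 0.0179
gripper_force: 29.8
```

```bash
cat > avg.py <<'E'
from h import *
def avg(n=10):
    L=[]
    for i in range(n): ctrl.snapshot("wrist");o=ctrl.get_obs();L.append(np.r_[o["tool_pos"],o["orientation"][2],o["force"],o["moment"]])
    return np.mean(L,0),np.std(L,0)
E
python3 - <<'E'
from avg import *
m,s=avg();print(m,s)
E
```

```text
[ 0.5012  0.1845  0.2608  0.0693  0.5645  0.0825 -0.9403 -0.0342  0.0139
  0.0193] [0.0003 0.0004 0.0005 0.035  0.9559 0.2995 0.402  0.0305 0.0333 0.0291]
```

>>> apply_moves:
  targets:
    - {"travel":[-1,-0.5,25],"roll":-0.3,"jaw":5}
    - {"travel":[0,0,8],"roll":0,"jaw":5}
    - {"travel":[0,0,8],"roll":0,"jaw":5}
    - {"travel":[0,0,8],"roll":0,"jaw":5}
    - {"travel":[0,0,8],"roll":0,"jaw":5}

```text
clock: 30.3
tool_pos: [0.5003, 0.1853, 0.2025]
orientation: [-180.0, -0.0, 0.4]
force: [-0.2, 0.0, -0.4]
opening: 0.0179
gripper_force: 29.8
```

>>> apply_moves:
  targets:
    - {"travel":[0,0,7],"roll":0,"jaw":5}
    - {"travel":[0,0,7],"roll":0,"jaw":5}
    - {"travel":[0,0,5],"roll":0,"jaw":5}
    - {"travel":[0,0,0],"roll":0,"jaw":5}

```text
clock: 30.7
tool_pos: [0.4997, 0.185, 0.1828]
orientation: [180.0, 0.0, 0.4]
force: [-0.8, 1.2, -1.8]
opening: 0.0181
gripper_force: 29.7
```

```bash
python3 - <<'E'
from avg import *
m,s=avg(5);print(m,s)
E
```

```text
[ 0.4998  0.185   0.1836  0.3634 -0.1151  1.4642 -1.6507  0.5574  0.1058
 -0.0351] [0.0001 0.     0.0002 0.0013 0.1938 0.2095 0.6042 0.0351 0.0267 0.0273]
```

>>> apply_moves:
  targets:
    - {"travel":[0,0,3],"roll":0,"jaw":5}
    - {"travel":[0,0,2],"roll":0,"jaw":5}
    - {"travel":[0,0,1],"roll":0,"jaw":5}
    - {"travel":[0,0,0],"roll":0,"jaw":5}

```text
clock: 31.35
tool_pos: [0.4998, 0.185, 0.1776]
orientation: [-180.0, -0.0, 0.4]
force: [-1.2, 1.3, -0.6]
opening: 0.0178
gripper_force: 29.8
```

```bash
python3 - <<'E'
from avg import *
m,s=avg(4);print(m)
E
```

```text
[ 0.4998  0.185   0.1776  0.3662 -1.1939  1.2619 -0.2308  0.501   0.2012
  0.0177]
```

>>> apply_moves:
  targets:
    - {"travel":[0,0,0],"roll":0,"jaw":24}
    - {"travel":[0,0,0],"roll":0,"jaw":40}
    - {"travel":[0,0,0],"roll":0,"jaw":50}
    - {"travel":[0,0,-20],"roll":0,"jaw":50}
    - {"travel":[0,0,-45],"roll":0,"jaw":50}
    - {"travel":[0,0,-45],"roll":8.2,"jaw":50}
    - {"travel":[0,0,0],"roll":8.2,"jaw":50}
    - {"travel":[0,0,0],"roll":8.2,"jaw":50}
    - {"travel":[0,0,0],"roll":8.2,"jaw":50}
    - {"travel":[0,0,0],"roll":8.2,"jaw":50}

```text
clock: 32.55
tool_pos: [0.4998, 0.1848, 0.2877]
orientation: [-180.0, -0.0, -41.0]
force: [1.0, 1.0, -0.2]
opening: 0.0498
gripper_force: 0.0
```

>>> apply_moves:
  targets:
    - {"travel":[0,0,0],"roll":8.2,"jaw":50}
    - {"travel":[0,0,0],"roll":8.2,"jaw":50}
    - {"travel":[0,0,0],"roll":8.2,"jaw":50}
    - {"travel":[0,0,0],"roll":8.2,"jaw":50}
    - {"travel":[0,0,0],"roll":8.2,"jaw":50}
    - {"travel":[0,0,0],"roll":8.2,"jaw":50}
    - {"travel":[-45,-4,0],"roll":0,"jaw":50}
    - {"travel":[-45,-4,0],"roll":0,"jaw":50}
    - {"travel":[-45,-4,0],"roll":0,"jaw":50}
    - {"travel":[-21,-4,0],"roll":0,"jaw":50}

```text
clock: 33.55
tool_pos: [0.5154, 0.344, 0.287]
orientation: [180.0, -0.0, -89.8]
force: [0.4, -0.1, -0.0]
opening: 0.0498
gripper_force: 0.0
```

```bash
python3 - <<'E'
from avg import *
m,s=avg(6);print(m[:4],ctrl.get_obs()["clock"])
im=snap("wrist","w15");d=load("w15")
hsv=cv2.cvtColor(im,cv2.COLOR_BGR2HSV)
mm=cv2.inRange(hsv,(122,60,30),(165,255,255));mm=cv2.morphologyEx(mm,cv2.MORPH_CLOSE,np.ones((15,15)))
for c in sorted(cv2.findContours(mm,0,2)[0],key=cv2.contourArea)[::-1][:2]: print(cv2.contourArea(c),cv2.boundingRect(c),cv2.minAreaRect((onz(d,c[:,0],.171)[:,:2]*1000).astype(np.float32)))
# handle column check
for y,z in ((.29,.077),(.31,.073),(.34,.067),(.365,.063)):
    u=proj(d,(.5155,y,z))[0];row=im[int(u[1])].max(1);k=np.where(row[250:320]<70)[0]+250;print(u,k.min() if len(k) else None,k.max() if len(k) else None, len(k))
E
```

```text
[  0.5154   0.3421   0.2868 -89.7772] 33.85
4131.5 (221, 0, 124, 45) ((514.9929809570312, 188.84872436523438), (95.35667419433594, 38.06228256225586), 1.3285667896270752)
66.5 (0, 282, 15, 17) ((866.4082641601562, 447.7185974121094), (35.14436721801758, 21.72376251220703), 14.062568664550781)
[281.2091 138.5503] 274 288 15
[281.1365 156.5345] 273 290 18
[281.032  182.2465] 273 289 17
[280.9501 202.6435] 275 287 13
```

>>> apply_moves:
  targets:
    - {"travel":[0,0,45],"roll":0,"jaw":50}
    - {"travel":[0,0,45],"roll":0,"jaw":50}
    - {"travel":[0,0,45],"roll":0,"jaw":50}
    - {"travel":[0,0,45],"roll":0,"jaw":50}
    - {"travel":[0,0,34],"roll":0,"jaw":50}
    - {"travel":[0,0,0],"roll":0,"jaw":30}
    - {"travel":[0,0,0],"roll":0,"jaw":10}
    - {"travel":[0,0,0],"roll":0,"jaw":10}
    - {"travel":[0,0,0],"roll":0,"jaw":10}
    - {"travel":[0,0,0],"roll":0,"jaw":10}

```text
clock: 34.9
tool_pos: [0.5161, 0.3418, 0.0755]
orientation: [-179.9, 0.1, -89.8]
force: [0.2, -0.4, 0.2]
opening: 0.0195
gripper_force: 30.0
```

>>> apply_moves:
  targets:
    - {"travel":[-1.15,0,-7.6],"roll":0,"jaw":10}
    - {"travel":[-0.8,0,-7.6],"roll":0,"jaw":10}
    - {"travel":[-0.4,0,-7.7],"roll":0,"jaw":10}
    - {"travel":[0,0,-7.7],"roll":0,"jaw":10}
    - {"travel":[0.3,0,-7.7],"roll":0,"jaw":10}
    - {"travel":[0.7,0,-7.6],"roll":0,"jaw":10}
    - {"travel":[1,0,-7.6],"roll":0,"jaw":10}
    - {"travel":[1.4,0,-7.5],"roll":0,"jaw":10}
    - {"travel":[0,0,0],"roll":0,"jaw":10}
    - {"travel":[0,0,0],"roll":0,"jaw":10}

```text
clock: 35.9
tool_pos: [0.5156, 0.3401, 0.1352]
orientation: [-180.0, 0.0, -89.8]
force: [-0.2, 2.6, 1.7]
opening: 0.019
gripper_force: 30.0
```

```bash
python3 - <<'E'
from avg import *
m,s=avg(5);print(m,ctrl.get_obs()["opening"])
E
```

```text
[  0.5156   0.3402   0.1347 -89.8272   0.2698   3.6426   1.2408   1.4942
  -0.1524  -0.0206] 0.018982505025156405
```

>>> apply_moves:
  targets:
    - {"travel":[0,0,0],"roll":0,"jaw":22}
    - {"travel":[0,0,0],"roll":0,"jaw":40}
    - {"travel":[0,0,0],"roll":0,"jaw":60}
    - {"travel":[0,0,-30],"roll":0,"jaw":60}
    - {"travel":[0,0,-45],"roll":0,"jaw":60}
    - {"travel":[0,0,-45],"roll":0,"jaw":60}
    - {"travel":[0,0,-30],"roll":0,"jaw":60}
    - {"travel":[0,0,0],"roll":0,"jaw":60}
    - {"travel":[0,0,0],"roll":0,"jaw":60}

```text
clock: 37.05
tool_pos: [0.5152, 0.3397, 0.2849]
orientation: [-180.0, 0.0, -89.9]
force: [0.4, -1.0, -1.2]
opening: 0.0599
gripper_force: 0.0
```

```bash
python3 - <<'E'
from avg import *
m,s=avg(4);print(m[:4])
im=snap("wrist","w16");d=load("w16");hsv=cv2.cvtColor(im,cv2.COLOR_BGR2HSV)
ax=np.array([.5150,.1842,.095])
# handle end row in wrist view vs scene
for t in (8,10,12,14,16):
    a=np.radians(t);p=ax+.19*np.array([0,np.cos(a),np.sin(a)]);print(t,proj(d,p)[0],proj(load("s2"),p)[0])
u=proj(d,ax+.17*np.array([0,.978,.208]))[0].astype(int)
col=im[:,u[0]-2:u[0]+3].max(2).mean(1);print(col[100:260].astype(int).tolist())
im2=snap("scene","s3");hs=cv2.cvtColor(im2,cv2.COLOR_BGR2HSV);mm=cv2.inRange(hs,(122,60,30),(165,255,255))[150:260,180:300]
ys,xs=np.where(mm>0);print("purple",len(xs),xs.min()+180 if len(xs) else 0,xs.max()+180 if len(xs) else 0)
D=cv2.absdiff(load("s2")["im"],im2).max(2)>40
a=im2[165:225,190:290].max(2)
for r in range(60): print(r+165,''.join('p' if mm[r+15,c+10] else ' .:-=+*#%@'[a[r,c]//26] for c in range(100)))
E
```

```text
[  0.5149   0.3394   0.2831 -89.8504]
8 [280.7837 228.6306] [218.0648 173.6177]
10 [280.8017 230.0009] [218.0736 172.0985]
12 [280.8213 231.1876] [218.107  170.6044]
14 [280.8425 232.1775] [218.165  169.1372]
16 [280.8655 232.9565] [218.2479 167.6983]
[232, 233, 232, 232, 232, 233, 233, 232, 233, 233, 233, 233, 233, 233, 233, 233, 233, 233, 233, 233, 234, 234, 234, 234, 233, 233, 233, 233, 234, 228, 190, 104, 48, 42, 46, 44, 45, 44, 43, 45, 40, 38, 40, 39, 38, 40, 37, 39, 39, 38, 39, 36, 35, 37, 39, 35, 30, 35, 34, 39, 40, 37, 34, 33, 34, 34, 40, 40, 36, 31, 36, 36, 35, 36, 36, 37, 38, 41, 38, 38, 38, 40, 38, 37, 38, 36, 37, 39, 37, 39, 39, 37, 39, 37, 37, 36, 40, 42, 38, 39, 37, 39, 36, 36, 37, 35, 38, 39, 38, 37, 39, 37, 37, 36, 39, 36, 30, 20, 17, 17, 16, 15, 18, 16, 26, 30, 26, 24, 33, 68, 102, 120, 124, 124, 123, 124, 122, 124, 124, 124, 125, 127, 125, 126, 126, 126, 124, 125, 125, 123, 123, 124, 124, 124, 126, 126, 125, 124, 125, 125]
purple 193 229 255
165 #%##+*#*###+=+**+#*##*-:-=+*#%%@%##%%%%%%%%%%%%%%%#++**++**+++*#%%%%%%%%%%%####%%%%%%%%%%%=.-%%%%%%@
166 *++**%%#***++*##*
[... 5473 characters left out ...]
@@@@@@@#+=-:::.::--------::::::::-+%@@@@@@@@@@@@@@@@@@@@@@@@@@@@@@%%%#
219 ##%%%%%#%%##%#########%%@@@@@@@@@@@@%+--:::....:-------::::::.:--+%@@@@@@@@@@@@@@@@@@@@@@@@@@%%#%%%%
220 %#%%%%###########%###%@@@@@@@@@@@@@%+::::::....:------:-::--:::---+%@@@@@@@@@@@@@@@@@@@@%%%%%#%%#%%#
221 %%%%%%######%#%#####%@@@@@@@@@%%@@%*-::::::....:::::::---:---------*@@@@@@@@@@@@@@@@@%%%############
222 %########%#%%#####%%@@@@@@@@@@@@%@#-:::::....:::::::--:------------*@@@@@@@@@@@%%@%%################
223 ###########%%##%%%@@@@@@@@%%@@@@@@*-::::...::::::::-:-----------=--+@@@@@@@@@%%%#%##################
224 #%###%#####%%%%@@@@@@@@@%@%%%@%%%%=:..:..::------------------------+@@@@@%%%%######################%
```

```bash
python3 - <<'E'
from h import *
d=load("s3");T=np.array([.5279,-.1032,.020])
for tau in (20,22,24):
  for de in (0,2,4):
    f=np.radians(-89.9);F=np.array([np.cos(f),np.sin(f),0]);L=np.array([-F[1],F[0],0]);Z=np.array([0,0,1.])
    t=np.radians(tau);X=F*np.cos(t)-Z*np.sin(t);U=Z*np.cos(t)+F*np.sin(t)
    ax=np.array([.515,.1845,.095]);a=np.radians(tau+de);X2=F*np.cos(a)-Z*np.sin(a);U2=Z*np.cos(a)+F*np.sin(a)
    # base front edge pivot x=9.5, lens face plane +2.5
    piv=ax+.019*U+.0095*X
    P=lambda y,h,o=0: piv+y*L+h*U2+o*X2
    lens=P(.01175,.03,.0025);q=T-lens
    print(tau,de,"lens",proj(d,lens)[0],"topfront",proj(d,[P(-.047,.057),P(.047,.057)]).ravel(),"miss up",1000*q@U2,"left",1000*q@L)
E
```

```text
20 0 lens [246.1595 193.0981] topfront [230.354  190.6042 256.5306 184.6115] miss up -21.070200701448655 left 0.6478493813124478
20 2 lens [246.2867 193.3375] topfront [230.5987 191.0363 256.7869 185.0271] miss up -11.076173079893096 left 0.6478493813125397
20 4 lens [246.412  193.5838] topfront [230.8412 191.4837 257.0403 185.4578] miss up -1.1052012264475901 left 0.6478493813125296
22 0 lens [246.3561 193.5462] topfront [230.6692 191.2516 256.8572 185.2359] miss up -10.756202147856502 left 0.6478493813125422
22 2 lens [246.4814 193.7926] topfront [230.9118 191.6992 257.1106 185.6667] miss up -0.8087687029783326 left 0.6478493813125319
22 4 lens [246.6047 194.0456] topfront [231.152  192.1614 257.3606 186.112 ] miss up 9.103099723128905 left 0.6478493813125408
24 0 lens [246.5483 194.0037] topfront [230.9801 191.917  257.1783 185.878 ] miss up -0.4887977709417459 left 0.6478493813124715
24 2 lens [246.6717 194.2568] topfront [231.2203 192.3794 257.4284 186.3235] miss up 9.399532246598175 left 0.6478493813124804
24 4 lens [246.7928 194.5161] topfront [231.4578 192.8559 257.6748 186.7829] miss up 19.239860003128356 left 0.6478493813124335
```

```bash
python3 -c "
from plant import ctrl
print(ctrl.close_job())"
```

```text
the job is handed in; nothing more can be done
None
```

The job is handed in but I got no verdict back: the block is in the strip corner (centre 39.8 and 34.7 mm along the strips), the camera stands in the slot with its lens away from the handle, and the lens axis should pass within about 11 mm of the block's middle. I took the smaller cream block, as your hint says: its outline is an irregular quadrilateral that measures 75 x 64 mm only when its x axis is taken along the leaf, so I set that axis, not its cut edges, along the longer strip. Before settling on it I lifted the larger cream block, weighed it and set it back.

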